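Pack the full gauge containers into the calibration bin

ROBOT

A 7-joint arm with a two-finger parallel gripper is mounted at the origin on the work surface. World frame = base frame: x ahead of the robot, y to its left, z up, the work surface at z = 0. Lengths are in m, angles in rad, forces in N, time in s.
With the tool pointing down it reaches from about 0.4 to 0.875 m from the base axis. Payload 19.3 kg.
Tool frame: the origin (TCP) lies at the very end of the fingers, on their centre line; the grasp point (between the pads) lies 19 mm behind it; y points along the fingers, x is the direction in which the jaws open and shut, and the axes are right-handed (so a half turn about y gives the same grasp; the last joint's range is limited). The gripper opens to 85 mm and grips with 20 to 120 N. Pads are 22 mm wide; open, the fingers measure 114 mm over their backs; the gripper's body (76 mm by 85 mm) begins 54 mm behind the grasp point. The pads swing forward as they close: fully open they stand 13 mm farther back than shut.
Start: joints at [1.116, 0.521, -0.036, 1.599, 0.021, 1.021, -0.113], TCP at [0.235, -0.579, 0.231] pointing down, gripper open.
Joint ranges: [-2.91, 2.91], [-0.3, 2.13], [-1.5, 1.42], [0.17, 2.43], [-1.26, 4.41], [0.16, 1.93], [-2.52, 2.52]. Speed limits (rad/s): [1.89, 1.89, 2.39, 2.39, 3.01, 3.01, 3.01].

INTERFACE

Orientations are given as [roll, pitch, yaw] about the fixed x, y, z axes, in that order (R = Rz(yaw) Ry(pitch) Rx(roll)).
In Python, from workcell import bot gives the robot as it stands. The module is installed in compiled form; this text tells all that it offers.
- The arm moves only by the shell command python3 -m crank 'ROWS' [FORCE]. ROWS is JSON, a list of rows, each an object of numbers: "hand": the closure, from 0 (fully open) to 1 (shut); "dx", "dy", "dz": the shift along the tool's x, y, z in mm; "yaw": the turn about the tool's y in rad. In form: [{"hand": .., "dx": .., "dy": .., "dz": .., "yaw": ..}, ...]. A call has 1 to 12 rows; each row is the pose to reach, as a shift and turn from the pose commanded when the call began, along the tool's axes at that moment; what a row does not reach only later rows make up. A row lasts 1/12 s, in which the tool goes at most 41.7 mm and 7.16 degrees, less where a joint would pass 70% of its speed; a pose out of reach is approached as far as the arm can. A call with a gripper value outside its range is refused whole. The fingers move at their own pace and stop on an object; FORCE is the grip in N (left out, the last holds). Time passes only in rows, so rows that repeat a pose let the fingers close. It gives the time, the measured TCP pose, the force and the opening at its end, in the units of the state.
- bot.observe(): the state, without advancing time (a new reading comes with each control period).
- bot.grab_frame(name): name is "scene" or "top" or "wrist"; returns the picture (420x560x3 uint8, red, green, blue); there is no depth.
- bot.camera_info(name): a dict with "fx", "fy", "cx", "cy" (pixels), "rvec" (rotation vector, rad) and "tvec" (3), from world to camera coordinates, as OpenCV has them. Camera axes: x right, y down, z forward; pixel columns grow to the right and rows downward; lengths in m; the calibration is good to about 2 mm. A picture is of the moment at which its call begins: read the wrist's pose just before it. camera_info takes no time and is no camera call; for the wrist camera it gives the pose at the moment of the call.
- bot.job_done(): hands the job in, once; it reports no verdict.
The state is a dict: "clock": time; "qpos": joint angles; "qd": joint speeds; "joint_efforts": joint torques, N m; "position": TCP position; "tool_rot": TCP orientation; "force": force on the tool from outside, world axes, zero at the start; "moment": the same for the moment, N m; "grip_width": finger opening in m.
Only numpy, scipy, OpenCV 4.12 (cv2) and the standard library are available. Lean on these libraries where they do the work, as an engineer would, in place of code of your own. Each camera call takes 0.05 s, during which the arm holds its last target.

TASK

Pack the gauges that are going out for calibration: stand every closed container (round canister or square case) that has a gauge in it upright in one row in the long blue bin, drawing the bin's sliding divider back to make room. Some containers may be empty; they look the same and only their weight tells, and these go upright into the grey tray. When all are sorted, push the divider up firmly until the whole row sits tight against the bin's end wall and let go of it there; leave everything else on the bench where it is.

Things in the scene. Friction and masses are not known exactly. Their poses are not given: they have to be found in the camera images.
- can_a: Closed round gauge canister of grey plastic with a ribbed black screw lid, 58 mm diameter, 85 mm tall, weighted in its foot, standing upright at the start. Origin: centre of its underside, z up. All canisters look alike. With a gauge in it, it weighs 0.19 to 0.26 kg; empty, 0.04 to 0.06 kg. May be absent.
- can_b: Closed round gauge canister of grey plastic with a ribbed black screw lid, 58 mm diameter, 85 mm tall, weighted in its foot, standing upright at the start. Origin: centre of its underside, z up. All canisters look alike. With a gauge in it, it weighs 0.19 to 0.26 kg; empty, 0.04 to 0.06 kg. May be absent.
- can_c: Closed round gauge canister of grey plastic with a ribbed black screw lid, 58 mm diameter, 85 mm tall, weighted in its foot, standing upright at the start. Origin: centre of its underside, z up. All canisters look alike. With a gauge in it, it weighs 0.19 to 0.26 kg; empty, 0.04 to 0.06 kg. May be absent.
- can_d: Closed round gauge canister of grey plastic with a ribbed black screw lid, 58 mm diameter, 85 mm tall, weighted in its foot, standing upright at the start. Origin: centre of its underside, z up. All canisters look alike. With a gauge in it, it weighs 0.19 to 0.26 kg; empty, 0.04 to 0.06 kg. May be absent.
- case_a: Closed square gauge case of light wood with brass catches, 60 mm (its x) by 44 mm (its y), 85 mm tall, weighted in its foot, standing upright at the start. Origin: centre of its underside, z up. All cases look alike. With a gauge in it, it weighs 0.19 to 0.26 kg; empty, 0.04 to 0.06 kg. May be absent.
- case_b: Closed square gauge case of light wood with brass catches, 60 mm (its x) by 44 mm (its y), 85 mm tall, weighted in its foot, standing upright at the start. Origin: centre of its underside, z up. All cases look alike. With a gauge in it, it weighs 0.19 to 0.26 kg; empty, 0.04 to 0.06 kg. May be absent.
- case_c: Closed square gauge case of light wood with brass catches, 60 mm (its x) by 44 mm (its y), 85 mm tall, weighted in its foot, standing upright at the start. Origin: centre of its underside, z up. All cases look alike. With a gauge in it, it weighs 0.19 to 0.26 kg; empty, 0.04 to 0.06 kg. May be absent.
- bin: Blue plastic shelf bin, fixed, a long narrow open lane one container wide: inside 68 mm wide (its x) and 375 mm long (its y), walls 4 mm thick and 45 mm high above the bench, floor 5 mm thick, so containers in it rise 45 mm above the side walls. Origin: centre of its underside; its y (near the world's y) runs along the lane away from the end wall.
- end_wall: The bin's fixed end wall across the lane at the -y end, 50 mm high, against which the row is packed; it carries a paper label outside. Origin: its inner face, middle of the lane, at the bench.
- bin_stop (a point): Point on the inner face of that end wall, middle of the lane, at the level of the bin's floor; axes as the bin's.
- divider: The aluminium sliding divider of the bin, with its face plate 8 mm thick. Origin: as divider_face. It slides only along the lane (bin y), with about 2.5 N of friction, has no spring and stays where it is left; fully back, its face is 332 mm from the end wall. Pushing a full row up solid along the bin floor takes about 5 to 10 N.
- divider_face (a point): Foot of the divider's flat face (64 mm wide, 49 mm high) that looks towards the end wall (-y), middle of the lane, at floor level; axes as the bin's.
- divider_grip (a point): Middle of the divider's upright black grip, 26 mm behind its face and 75 mm above the bench. The grip is 32 mm across the lane (bin x), 16 mm along it (bin y), and reaches from 27 mm to 100 mm above the bench; it can be taken from above across the lane, fingertips clear of the bin's walls.
- tray: Low grey plastic tray for empties, fixed, 200 mm (its x) by 130 mm (its y), walls 4 mm thick and 28 mm high, floor 4 mm thick. Origin: centre of its underside. Room for two containers side by side along x.
- bottle: White cleaning-spirit bottle with a red cap, 48 mm diameter, 110 mm tall, standing among the containers; not a gauge container, leave it alone. Origin: underside centre.
- mouse: Black computer mouse on a blue mat, about 100 by 58 by 34 mm, leave alone. Origin: underside centre.
- marker: Marker pen lying on the bench, 130 mm long, 16 mm thick, leave alone. Origin: under its middle part; its length lies along its y.
- calliper: Digital calliper lying beyond the bin, 220 mm long, 10 mm high, leave alone. Origin: under the middle of its beam, which lies along its y.
- vblock: Steel V-block beyond the bin, 50 by 90 mm, 50 mm high, leave alone. Origin: underside centre.
- ring_gauge: Steel ring gauge lying past the bin's left end, 84 mm diameter, 24 mm high, leave alone. Origin: underside centre.
Mind the look-alikes: they are no part of the job. What is shaped like the can_c but orange or pink is not meant.

How it is judged:
On the way, in this order (a step that is already met when the one before it is completed fails the run):
1. all containers are sorted and let go, the divider not yet pressing on them: those with a gauge upright in the bin's lane, the empty ones upright in the tray (told by their weight at rest) (((x of can_a in the frame of bin between -0.014 and 0.014 m and y of can_a in the frame of bin between -0.1875 and 0.1875 m and z of can_a in the frame of bin between -0.002 and 0.012 m and angle between can_a's own z axis and vertical below 0.12 rad and contact force between can_a and anything else above 0.85 N) or (x of can_a in the frame of tray between -0.085 and 0.085 m and y of can_a in the frame of tray between -0.05 and 0.05 m and z of can_a in the frame of tray between -0.002 and 0.012 m and angle between can_a's own z axis and vertical below 0.12 rad and contact force between can_a and tray below 0.85 N)) and ((x of can_b in the frame of bin between -0.014 and 0.014 m and y of can_b in the frame of bin between -0.1875 and 0.1875 m and z of can_b in the frame of bin between -0.002 and 0.012 m and angle between can_b's own z axis and vertical below 0.12 rad and contact force between can_b and anything else above 0.85 N) or (x of can_b in the frame of tray between -0.085 and 0.085 m and y of can_b in the frame of tray between -0.05 and 0.05 m and z of can_b in the frame of tray between -0.002 and 0.012 m and angle between can_b's own z axis and vertical below 0.12 rad and contact force between can_b and tray below 0.85 N)) and ((x of can_c in the frame of bin between -0.014 and 0.014 m and y of can_c in the frame of bin between -0.1875 and 0.1875 m and z of can_c in the frame of bin between -0.002 and 0.012 m and angle between can_c's own z axis and vertical below 0.12 rad and contact force between can_c and anything else above 0.85 N) or (x of can_c in the frame of tray between -0.085 and 0.085 m and y of can_c in the frame of tray between -0.05 and 0.05 m and z of can_c in the frame of tray between -0.002 and 0.012 m and angle between can_c's own z axis and vertical below 0.12 rad and contact force between can_c and tray below 0.85 N)) and ((x of can_d in the frame of bin between -0.014 and 0.014 m and y of can_d in the frame of bin between -0.1875 and 0.1875 m and z of can_d in the frame of bin between -0.002 and 0.012 m and angle between can_d's own z axis and vertical below 0.12 rad and contact force between can_d and anything else above 0.85 N) or (x of can_d in the frame of tray between -0.085 and 0.085 m and y of can_d in the frame of tray between -0.05 and 0.05 m and z of can_d in the frame of tray between -0.002 and 0.012 m and angle between can_d's own z axis and vertical below 0.12 rad and contact force between can_d and tray below 0.85 N)) and ((x of case_a in the frame of bin between -0.014 and 0.014 m and y of case_a in the frame of bin between -0.1875 and 0.1875 m and z of case_a in the frame of bin between -0.002 and 0.012 m and angle between case_a's own z axis and vertical below 0.12 rad and contact force between case_a and anything else above 0.85 N) or (x of case_a in the frame of tray between -0.085 and 0.085 m and y of case_a in the frame of tray between -0.05 and 0.05 m and z of case_a in the frame of tray between -0.002 and 0.012 m and angle between case_a's own z axis and vertical below 0.12 rad and contact force between case_a and tray below 0.85 N)) and ((x of case_b in the frame of bin between -0.014 and 0.014 m and y of case_b in the frame of bin between -0.1875 and 0.1875 m and z of case_b in the frame of bin between -0.002 and 0.012 m and angle between case_b's own z axis and vertical below 0.12 rad and contact force between case_b and anything else above 0.85 N) or (x of case_b in the frame of tray between -0.085 and 0.085 m and y of case_b in the frame of tray between -0.05 and 0.05 m and z of case_b in the frame of tray between -0.002 and 0.012 m and angle between case_b's own z axis and vertical below 0.12 rad and contact force between case_b and tray below 0.85 N)) and ((x of case_c in the frame of bin between -0.014 and 0.014 m and y of case_c in the frame of bin between -0.1875 and 0.1875 m and z of case_c in the frame of bin between -0.002 and 0.012 m and angle between case_c's own z axis and vertical below 0.12 rad and contact force between case_c and anything else above 0.85 N) or (x of case_c in the frame of tray between -0.085 and 0.085 m and y of case_c in the frame of tray between -0.05 and 0.05 m and z of case_c in the frame of tray between -0.002 and 0.012 m and angle between case_c's own z axis and vertical below 0.12 rad and contact force between case_c and tray below 0.85 N)) and contact force between the fingers and can_a below 0.3 N and contact force between divider and can_a below 0.5 N and contact force between the fingers and can_b below 0.3 N and contact force between divider and can_b below 0.5 N and contact force between the fingers and can_c below 0.3 N and contact force between divider and can_c below 0.5 N and contact force between the fingers and can_d below 0.3 N and contact force between divider and can_d below 0.5 N and contact force between the fingers and case_a below 0.3 N and contact force between divider and case_a below 0.5 N and contact force between the fingers and case_b below 0.3 N and contact force between divider and case_b below 0.5 N and contact force between the fingers and case_c below 0.3 N and contact force between divider and case_c below 0.5 N), for 0.2 s.
2. the divider is pushed up until the row presses against the end wall (3 N from the divider, 1 N on the wall) ((contact force between divider and can_a above 3 N or contact force between divider and can_b above 3 N or contact force between divider and can_c above 3 N or contact force between divider and can_d above 3 N or contact force between divider and case_a above 3 N or contact force between divider and case_b above 3 N or contact force between divider and case_c above 3 N) and (contact force between end_wall and can_a above 1 N or contact force between end_wall and can_b above 1 N or contact force between end_wall and can_c above 1 N or contact force between end_wall and can_d above 1 N or contact force between end_wall and case_a above 1 N or contact force between end_wall and case_b above 1 N or contact force between end_wall and case_c above 1 N)), for 0.1 s.
At the end, for the whole second after the job is handed in: Every container with a gauge stands upright (within 0.12 rad) on the floor of the bin's lane, each within 6 mm of a neighbour, the row within 6 mm of the end wall and the divider's face within 6 mm of the row; every empty container stands upright on the floor of the grey tray; all at rest (((x of can_a in the frame of bin between -0.014 and 0.014 m and y of can_a in the frame of bin between -0.1875 and 0.1875 m and z of can_a in the frame of bin between -0.002 and 0.012 m and angle between can_a's own z axis and vertical below 0.12 rad and (horizontal distance between can_a and can_b below 0.064 m or horizontal distance between can_a and can_c below 0.064 m or horizontal distance between can_a and can_d below 0.064 m or horizontal distance between can_a and case_a below 0.065 m or horizontal distance between can_a and case_b below 0.065 m or horizontal distance between can_a and case_c below 0.065 m) and contact force between can_a and anything else above 0.85 N) or (x of can_a in the frame of tray between -0.085 and 0.085 m and y of can_a in the frame of tray between -0.05 and 0.05 m and z of can_a in the frame of tray between -0.002 and 0.012 m and angle between can_a's own z axis and vertical below 0.12 rad and contact force between can_a and tray below 0.85 N)) and ((x of can_b in the frame of bin between -0.014 and 0.014 m and y of can_b in the frame of bin between -0.1875 and 0.1875 m and z of can_b in the frame of bin between -0.002 and 0.012 m and angle between can_b's own z axis and vertical below 0.12 rad and (horizontal distance between can_b and can_a below 0.064 m or horizontal distance between can_b and can_c below 0.064 m or horizontal distance between can_b and can_d below 0.064 m or horizontal distance between can_b and case_a below 0.065 m or horizontal distance between can_b and case_b below 0.065 m or horizontal distance between can_b and case_c below 0.065 m) and contact force between can_b and anything else above 0.85 N) or (x of can_b in the frame of tray between -0.085 and 0.085 m and y of can_b in the frame of tray between -0.05 and 0.05 m and z of can_b in the frame of tray between -0.002 and 0.012 m and angle between can_b's own z axis and vertical below 0.12 rad and contact force between can_b and tray below 0.85 N)) and ((x of can_c in the frame of bin between -0.014 and 0.014 m and y of can_c in the frame of bin between -0.1875 and 0.1875 m and z of can_c in the frame of bin between -0.002 and 0.012 m and angle between can_c's own z axis and vertical below 0.12 rad and (horizontal distance between can_c and can_a below 0.064 m or horizontal distance between can_c and can_b below 0.064 m or horizontal distance between can_c and can_d below 0.064 m or horizontal distance between can_c and case_a below 0.065 m or horizontal distance between can_c and case_b below 0.065 m or horizontal distance between can_c and case_c below 0.065 m) and contact force between can_c and anything else above 0.85 N) or (x of can_c in the frame of tray between -0.085 and 0.085 m and y of can_c in the frame of tray between -0.05 and 0.05 m and z of can_c in the frame of tray between -0.002 and 0.012 m and angle between can_c's own z axis and vertical below 0.12 rad and contact force between can_c and tray below 0.85 N)) and ((x of can_d in the frame of bin between -0.014 and 0.014 m and y of can_d in the frame of bin between -0.1875 and 0.1875 m and z of can_d in the frame of bin between -0.002 and 0.012 m and angle between can_d's own z axis and vertical below 0.12 rad and (horizontal distance between can_d and can_a below 0.064 m or horizontal distance between can_d and can_b below 0.064 m or horizontal distance between can_d and can_c below 0.064 m or horizontal distance between can_d and case_a below 0.065 m or horizontal distance between can_d and case_b below 0.065 m or horizontal distance between can_d and case_c below 0.065 m) and contact force between can_d and anything else above 0.85 N) or (x of can_d in the frame of tray between -0.085 and 0.085 m and y of can_d in the frame of tray between -0.05 and 0.05 m and z of can_d in the frame of tray between -0.002 and 0.012 m and angle between can_d's own z axis and vertical below 0.12 rad and contact force between can_d and tray below 0.85 N)) and ((x of case_a in the frame of bin between -0.014 and 0.014 m and y of case_a in the frame of bin between -0.1875 and 0.1875 m and z of case_a in the frame of bin between -0.002 and 0.012 m and angle between case_a's own z axis and vertical below 0.12 rad and (horizontal distance between case_a and can_a below 0.065 m or horizontal distance between case_a and can_b below 0.065 m or horizontal distance between case_a and can_c below 0.065 m or horizontal distance between case_a and can_d below 0.065 m or horizontal distance between case_a and case_b below 0.066 m or horizontal distance between case_a and case_c below 0.066 m) and contact force between case_a and anything else above 0.85 N) or (x of case_a in the frame of tray between -0.085 and 0.085 m and y of case_a in the frame of tray between -0.05 and 0.05 m and z of case_a in the frame of tray between -0.002 and 0.012 m and angle between case_a's own z axis and vertical below 0.12 rad and contact force between case_a and tray below 0.85 N)) and ((x of case_b in the frame of bin between -0.014 and 0.014 m and y of case_b in the frame of bin between -0.1875 and 0.1875 m and z of case_b in the frame of bin between -0.002 and 0.012 m and angle between case_b's own z axis and vertical below 0.12 rad and (horizontal distance between case_b and can_a below 0.065 m or horizontal distance between case_b and can_b below 0.065 m or horizontal distance between case_b and can_c below 0.065 m or horizontal distance between case_b and can_d below 0.065 m or horizontal distance between case_b and case_a below 0.066 m or horizontal distance between case_b and case_c below 0.066 m) and contact force between case_b and anything else above 0.85 N) or (x of case_b in the frame of tray between -0.085 and 0.085 m and y of case_b in the frame of tray between -0.05 and 0.05 m and z of case_b in the frame of tray between -0.002 and 0.012 m and angle between case_b's own z axis and vertical below 0.12 rad and contact force between case_b and tray below 0.85 N)) and ((x of case_c in the frame of bin between -0.014 and 0.014 m and y of case_c in the frame of bin between -0.1875 and 0.1875 m and z of case_c in the frame of bin between -0.002 and 0.012 m and angle between case_c's own z axis and vertical below 0.12 rad and (horizontal distance between case_c and can_a below 0.065 m or horizontal distance between case_c and can_b below 0.065 m or horizontal distance between case_c and can_c below 0.065 m or horizontal distance between case_c and can_d below 0.065 m or horizontal distance between case_c and case_a below 0.066 m or horizontal distance between case_c and case_b below 0.066 m) and contact force between case_c and anything else above 0.85 N) or (x of case_c in the frame of tray between -0.085 and 0.085 m and y of case_c in the frame of tray between -0.05 and 0.05 m and z of case_c in the frame of tray between -0.002 and 0.012 m and angle between case_c's own z axis and vertical below 0.12 rad and contact force between case_c and tray below 0.85 N)) and linear speed of each of can_a, can_b, can_c, can_d, case_a, case_b, case_c below 0.02 m/s and ((x of can_a in the frame of bin_stop between -0.014 and 0.014 m and y of can_a in the frame of bin_stop between 0 and 0.035 m) or (x of can_b in the frame of bin_stop between -0.014 and 0.014 m and y of can_b in the frame of bin_stop between 0 and 0.035 m) or (x of can_c in the frame of bin_stop between -0.014 and 0.014 m and y of can_c in the frame of bin_stop between 0 and 0.035 m) or (x of can_d in the frame of bin_stop between -0.014 and 0.014 m and y of can_d in the frame of bin_stop between 0 and 0.035 m) or (x of case_a in the frame of bin_stop between -0.014 and 0.014 m and y of case_a in the frame of bin_stop between 0 and 0.028 m) or (x of case_a in the frame of bin_stop between -0.014 and 0.014 m and y of case_a in the frame of bin_stop between 0 and 0.036 m and angle between the x axis of case_a and the y axis of bin, either way round below 0.3 rad) or (x of case_b in the frame of bin_stop between -0.014 and 0.014 m and y of case_b in the frame of bin_stop between 0 and 0.028 m) or (x of case_b in the frame of bin_stop between -0.014 and 0.014 m and y of case_b in the frame of bin_stop between 0 and 0.036 m and angle between the x axis of case_b and the y axis of bin, either way round below 0.3 rad) or (x of case_c in the frame of bin_stop between -0.014 and 0.014 m and y of case_c in the frame of bin_stop between 0 and 0.028 m) or (x of case_c in the frame of bin_stop between -0.014 and 0.014 m and y of case_c in the frame of bin_stop between 0 and 0.036 m and angle between the x axis of case_c and the y axis of bin, either way round below 0.3 rad)) and ((x of can_a in the frame of divider_face between -0.014 and 0.014 m and y of can_a in the frame of divider_face between -0.035 and 0 m) or (x of can_b in the frame of divider_face between -0.014 and 0.014 m and y of can_b in the frame of divider_face between -0.035 and 0 m) or (x of can_c in the frame of divider_face between -0.014 and 0.014 m and y of can_c in the frame of divider_face between -0.035 and 0 m) or (x of can_d in the frame of divider_face between -0.014 and 0.014 m and y of can_d in the frame of divider_face between -0.035 and 0 m) or (x of case_a in the frame of divider_face between -0.014 and 0.014 m and y of case_a in the frame of divider_face between -0.028 and 0 m) or (x of case_a in the frame of divider_face between -0.014 and 0.014 m and y of case_a in the frame of divider_face between -0.036 and 0 m and angle between the x axis of case_a and the y axis of bin, either way round below 0.3 rad) or (x of case_b in the frame of divider_face between -0.014 and 0.014 m and y of case_b in the frame of divider_face between -0.028 and 0 m) or (x of case_b in the frame of divider_face between -0.014 and 0.014 m and y of case_b in the frame of divider_face between -0.036 and 0 m and angle between the x axis of case_b and the y axis of bin, either way round below 0.3 rad) or (x of case_c in the frame of divider_face between -0.014 and 0.014 m and y of case_c in the frame of divider_face between -0.028 and 0 m) or (x of case_c in the frame of divider_face between -0.014 and 0.014 m and y of case_c in the frame of divider_face between -0.036 and 0 m and angle between the x axis of case_c and the y axis of bin, either way round below 0.3 rad))); the robot touches nothing.
It fails at once if something else on the bench (bottle, mouse, marker, calliper, V-block, ring gauge) is moved more than 30 mm (distance of any of bottle, mouse, marker, calliper, vblock, ring_gauge from where it was at the start of the episode above 0.03 m).
Of can_a, can_b, can_c, can_d, case_a, case_b, case_c only 5 to 7 are there at a start; the rules pass over those that are not, and their reading is None.
At some moment in a run one of can_a, can_b, can_c, can_d, case_a, case_b, case_c may be knocked a few centimetres aside while the robot is not near it.
It also fails if it takes over 210 s, if anything falls off the work surface, if the arm or the gripper's body presses on something with over 40 N, if the wrist force passes 120 N, or if a joint passes its speed limit or range.

## Working session

There is one attempt and no reset: what is moved stays moved. The work goes in short steps, Python scripts to look and compute and a shell command to move; the robot and the scene stay as the last step left them, time stands still between calls to the robot, and variables do not carry over. Pictures are saved under pics/ and viewed, and the job is handed in when it is done.

```bash
mkdir -p pics; python3 - <<'E'
from workcell import bot
import cv2
print(bot.observe())
for n in("scene","top","wrist"):
    print(n,bot.camera_info(n))
    cv2.imwrite(f"pics/{n}0.png",cv2.cvtColor(bot.grab_frame(n),cv2.COLOR_RGB2BGR))
E
```

```text
{'clock': 0.0, 'qpos': array([ 1.11581746,  0.52200841, -0.03631579,  1.59997538,  0.02120728,
        1.02110541, -0.11277851]), 'qd': array([-0.00168427,  0.00103253, -0.00013093,  0.0017313 , -0.00064661,
        0.00079476, -0.00161844]), 'joint_efforts': array([-7.57408034e-04, -9.27109337e+01,  1.97939247e+00, -3.69930875e+01,
        1.76748162e-02,  8.22550384e-03, -2.44388156e-05]), 'position': array([ 0.23443338, -0.57901762,  0.23074104]), 'tool_rot': array([-1.57088716e+00,  1.10765711e-03, -1.18601284e+00]), 'force': array([0.78714125, 0.06175308, 0.19585268]), 'moment': array([ 0.00305855, -0.03776061,  0.04277828]), 'grip_width': 0.08525916328377249}
scene {'fx': 409.25212251138873, 'fy': 409.25212251138873, 'cx': 285.14609082621496, 'cy': 212.9600595751244, 'rvec': array([ 2.44250844,  0.57372341, -0.21326832]), 'tvec': array([-0.46729011, -0.15756256,  1.3960104 ])}
top {'fx': 471.8807181223897, 'fy': 471.8807181223897, 'cx': 269.00196109080963, 'cy': 219.27887004898477, 'rvec': array([ 2.13379739, -2.19752417,  0.11263048]), 'tvec': array([-0.00492772,  0.55998842,  1.28464259])}
wrist {'fx': 325.2860041144619, 'fy': 325.2860041144619, 'cx': 281.9743500603321, 'cy': 211.48870049201363, 'rvec': array([-2.41289762,  1.62555616,  0.22368692]), 'tvec': array([-0.62416372, -0.03433153,  0.37948317])}
```

View pics/scene0.png

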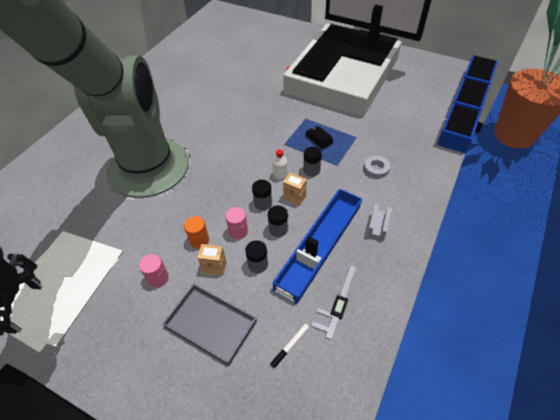

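View pics/top0.png

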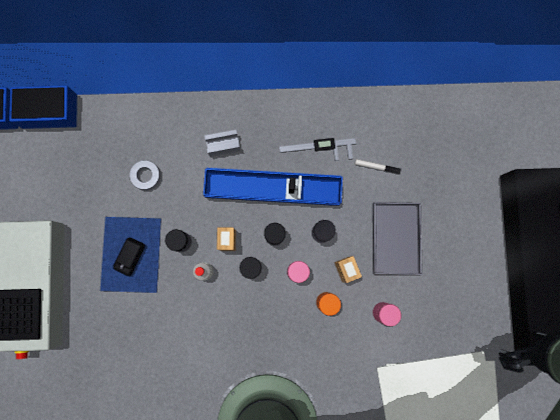

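View pics/wrist0.png

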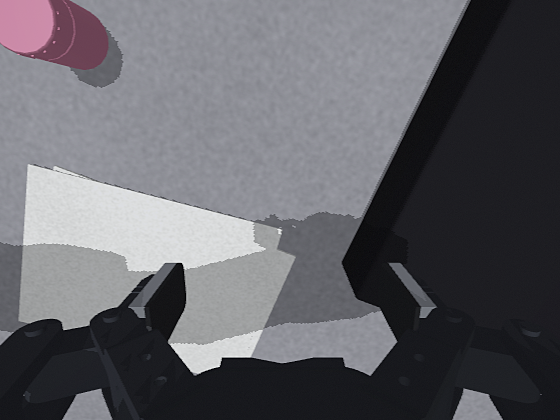

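The black-lidded cans in the top view are at (177,240), (250,268), (275,234) and (324,231). The wooden cases are at (227,239) and (348,269). The pink objects at (299,272) and (389,315) and the orange one at (329,304) are look-alikes, so I'll leave them. The bottle's red cap is at (201,271), the tray is at (397,239), and the bin spans x 204–342 with the divider at about 293. Next I'll measure these positions.

```bash
cat > h.py <<'E'
from workcell import bot
import numpy as np, cv2
def cam(n):
    c=bot.camera_info(n);R=cv2.Rodrigues(c["rvec"])[0];K=np.array([[c["fx"],0,c["cx"]],[0,c["fy"],c["cy"]],[0,0,1]]);return K,R,np.array(c["tvec"])
def ray(C,uv,z):
    K,R,t=C;o=-R.T@t;d=R.T@np.linalg.inv(K)@np.array([uv[0],uv[1],1.]);return o+d*(z-o[2])/d[2]
def proj(C,p):
    K,R,t=C;q=K@(R@np.array(p)+t);return q[:2]/q[2]
def grab(n,save=None,crop=None,s=3):
    im=cv2.cvtColor(bot.grab_frame(n),cv2.COLOR_RGB2BGR)
    if save:
        o=im
        if crop: x0,y0,x1,y1=crop;o=cv2.resize(im[y0:y1,x0:x1],None,fx=s,fy=s,interpolation=cv2.INTER_CUBIC)
        cv2.imwrite("pics/"+save,o)
    return im
E
python3 - <<'E'
from h import *
im=cv2.imread("pics/top0.png");C=cam("top")
print("campos",-C[1].T@C[2])
cv2.imwrite("pics/top0z.png",cv2.resize(im[140:330,160:430],None,fx=2.9,fy=2.9,interpolation=cv2.INTER_CUBIC))
hsv=cv2.cvtColor(im,cv2.COLOR_BGR2HSV)
def blobs(m,z,name,box=None):
    m=m.astype(np.uint8)
    n,l,s,c=cv2.connectedComponentsWithStats(m)
    for i in range(1,n):
        if s[i,4]>60 and s[i,0]>160 and s[i,0]<430 and 140<s[i,1]<330:
            r=cv2.minAreaRect(np.argwhere(l==i)[:,::-1].astype(np.float32))
            bb=(s[i,0]+(s[i,2]-1)/2,s[i,1]+(s[i,3]-1)/2)
            print(name,c[i].round(1),bb,s[i,2:],"rect",np.round(r[1],1),round(r[2],1),ray(C,bb,z)[:2].round(4))
blobs(hsv[...,2]<45,.085,"black")
blobs((hsv[...,0]>8)&(hsv[...,0]<25)&(hsv[...,1]>90)&(hsv[...,2]>90),.085,"wood")
blobs((hsv[...,0]>105)&(hsv[...,0]<125)&(hsv[...,1]>140),.045,"blue")
E
```

```text
campos [ 0.42045295 -0.02216288  1.33665479]
black [392.2 169.4] (np.float64(392.0), np.float64(169.5)) [15  8 75] rect [14.3  5.2] 12.5 [ 0.6788 -0.3567]
black [291.6 185.3] (np.float64(291.5), np.float64(185.0)) [ 6 15 79] rect [14.  5.] 90.0 [ 0.6445 -0.0846]
black [274.6 233.6] (np.float64(275.0), np.float64(233.5)) [ 21  22 248] rect [20. 21.] 0.0 [ 0.5152 -0.0363]
black [184.7 242. ] (np.float64(182.0), np.float64(240.5)) [ 17  22 112] rect [14.7 20.7] 9.0 [0.5039 0.2113]
wood [225.3 238.7] (np.float64(225.0), np.float64(238.0)) [ 17  23 233] rect [22. 16.] 90.0 [0.5072 0.0969]
wood [348.1 269.3] (np.float64(348.0), np.float64(269.0)) [ 27  27 281] rect [23.6 19.5] 68.2 [ 0.4158 -0.2258]
wood [328.4 303.5] (np.float64(328.0), np.float64(303.5)) [ 25  24 436] rect [24.7 21.2] 45.0 [ 0.3276 -0.1693]
blue [270.6 186. ] (np.float64(272.5), np.float64(186.0)) [ 140   37 3754] rect [138.4  30. ] 3.4 [ 0.6505 -0.0338]
```

View pics/top0z.png

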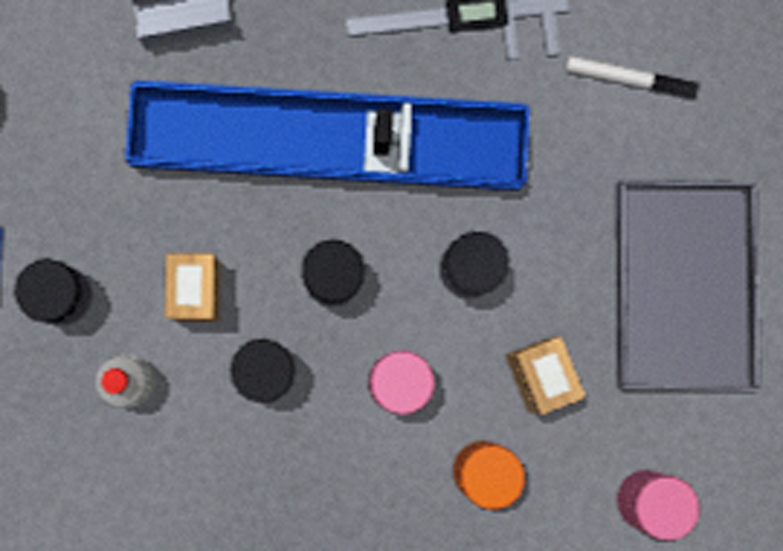

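```bash
python3 - <<'E'
from h import *
C=cam("top")
def z(p):return ((p[0]+.5)/2.9+160-.5,(p[1]+.5)/2.9+140-.5)
for n,p,h in [("can1",(48,291),.085),("can2",(263,371),.085),("can3",(334,271),.085),("can4",(476,264),.085),
 ("case1",(190,285),.085),("case2",(552,375),.085),("pink1",(402,382),.085),("bottle",(114,381),.11),
 ("binBLtop",(131,83),.045),("binTR",(528,106),.045),("binBR",(525,188),.045),("binBL",(128,163),.045),
 ("grip",(382,132),.1),("faceTop",(406,137),.054),
 ("trTL",(618,182),.028),("trTR",(757,185),.028),("trBR",(759,390),.028),("trBL",(620,388),.028)]:
    q=ray(C,z(p),h);print(n,np.round(z(p),1),q[:2].round(4),"r",np.hypot(*q[:2]).round(3))
E
```

```text
can1 [176.2 240. ] [0.5056 0.2266] r 0.554
can2 [250.4 267.6] [0.427  0.0315] r 0.428
can3 [274.8 233.1] [ 0.5163 -0.0359] r 0.518
can4 [323.8 230.7] [ 0.5188 -0.1662] r 0.545
case1 [225.2 237.9] [0.5073 0.0964] r 0.516
case2 [350. 269.] [ 0.4157 -0.2311] r 0.476
pink1 [298.3 271.4] [ 0.4133 -0.0946] r 0.424
bottle [199.  271.1] [0.4219 0.1634] r 0.452
binBLtop [204.8 168.3] [0.7061 0.1531] r 0.722
binTR [341.7 176.2] [ 0.6722 -0.2269] r 0.709
binBR [340.7 204.5] [ 0.5931 -0.2205] r 0.633
binBL [203.8 195.9] [0.6284 0.1571] r 0.648
grip [291.4 185.2] [ 0.6413 -0.0835] r 0.647
faceTop [299.7 186.9] [ 0.6441 -0.1084] r 0.653
trTL [372.8 202.4] [ 0.5986 -0.3129] r 0.675
trTR [420.7 203.5] [ 0.5917 -0.4466] r 0.741
trBR [421.4 274.2] [ 0.3956 -0.4361] r 0.589
trBL [373.5 273.5] [ 0.4013 -0.3045] r 0.504
```

```bash
cat > go.py <<'E'
import sys
from h import *
# usage: go.py x y z yaw -> shifts in tool axes (mm) 
s=bot.observe();p=np.array(s["position"]);
from scipy.spatial.transform import Rotation as Ro
R=Ro.from_euler("xyz",s["tool_rot"]).as_matrix()
psi=np.arctan2(R[1,0],R[0,0])
x,y,z,yw=map(float,sys.argv[1:5])
d=R.T@(np.array([x,y,z])-p)*1000
dy=(psi-yw+np.pi/2)%np.pi-np.pi/2
print("dx %.1f dy %.1f dz %.1f yaw %.3f (rows %d)"%(*d,dy,max(np.ceil(np.linalg.norm(d)/41.7),np.ceil(abs(dy)/.125))), "t",round(s["clock"],2),"q1,7",s["qpos"][[0,6]].round(2), "F",np.round(s["force"],2),"w",round(s["grip_width"],4))
E
python3 go.py 0.6413 -0.0835 0.22 -0.091; python3 - <<'E'
from h import *
K,R,t=cam("wrist");print(-R.T@t,R[2])
E
```

```text
dx -306.7 dy 11.1 dz 563.1 yaw -1.095 (rows 16) t 0.15 q1,7 [ 1.12 -0.11] F [0.42 0.65 0.42] w 0.0855
[ 0.29808306 -0.55338121  0.37386341] [-0.24867663 -0.09916598 -0.96349678]
```

```bash
python3 -m crank '[{"hand":0,"dx":-150,"dy":0,"dz":280,"yaw":-0.55},{"hand":0,"dx":-307,"dy":11,"dz":563,"yaw":-1.095},{"hand":0,"dx":-307,"dy":11,"dz":563,"yaw":-1.095},{"hand":0,"dx":-307,"dy":11,"dz":563,"yaw":-1.095},{"hand":0,"dx":-307,"dy":11,"dz":563,"yaw":-1.095},{"hand":0,"dx":-307,"dy":11,"dz":563,"yaw":-1.095},{"hand":0,"dx":-307,"dy":11,"dz":563,"yaw":-1.095},{"hand":0,"dx":-307,"dy":11,"dz":563,"yaw":-1.095},{"hand":0,"dx":-307,"dy":11,"dz":563,"yaw":-1.095},{"hand":0,"dx":-307,"dy":11,"dz":563,"yaw":-1.095},{"hand":0,"dx":-307,"dy":11,"dz":563,"yaw":-1.095},{"hand":0,"dx":-307,"dy":11,"dz":563,"yaw":-1.095}]' 40; python3 go.py 0.6413 -0.0835 0.22 -0.091
```

```text
clock: 1.15
position: [0.5524, -0.1911, 0.2228]
tool_rot: [-1.571, 0.0, -0.091]
force: [0.7, 0.2, -0.1]
grip_width: 0.085
dx 78.7 dy 2.8 dz 115.3 yaw -0.000 (rows 4) t 1.15 q1,7 [ 0.51 -0.05] F [ 0.75  0.17 -0.1 ] w 0.085
```

```bash
python3 -m crank '[{"hand":0,"dx":78,"dy":3,"dz":115,"yaw":0},{"hand":0,"dx":78,"dy":3,"dz":115,"yaw":0},{"hand":0,"dx":78,"dy":3,"dz":115,"yaw":0},{"hand":0,"dx":78,"dy":3,"dz":115,"yaw":0},{"hand":0,"dx":78,"dy":3,"dz":115,"yaw":0},{"hand":0,"dx":78,"dy":3,"dz":115,"yaw":0}]'; python3 go.py 0.6413 -0.0835 0.22 -0.091; python3 -c "
from h import *
grab('wrist','w1.png')"
```

```text
clock: 1.65
position: [0.6398, -0.0845, 0.2193]
tool_rot: [-1.571, 0.001, -0.089]
force: [-0.2, -1.2, -0.0]
grip_width: 0.0851
dx 1.4 dy -0.7 dz 1.1 yaw 0.002 (rows 1) t 1.65 q1,7 [ 0.3  -0.25] F [-0.23 -1.23 -0.  ] w 0.0851
```

View pics/w1.png

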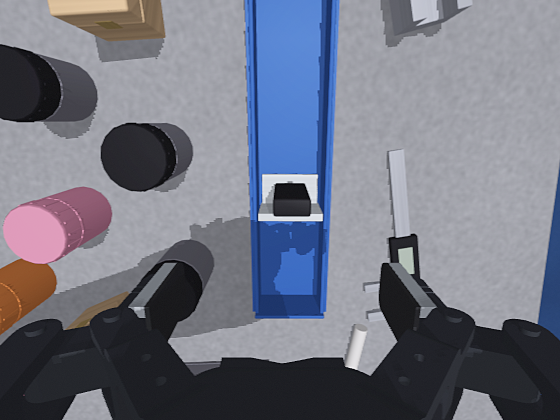

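```bash
python3 -c "
import cv2
im=cv2.imread('pics/w1.png')
cv2.imwrite('pics/w1z.png',cv2.resize(im[160:325,235:345],None,fx=3.6,fy=3.6,interpolation=cv2.INTER_CUBIC))
cv2.imwrite('pics/w1y.png',cv2.resize(im[0:165,235:345],None,fx=3.6,fy=3.6,interpolation=cv2.INTER_CUBIC))"
```

```text
(no output)
```

View pics/w1z.png

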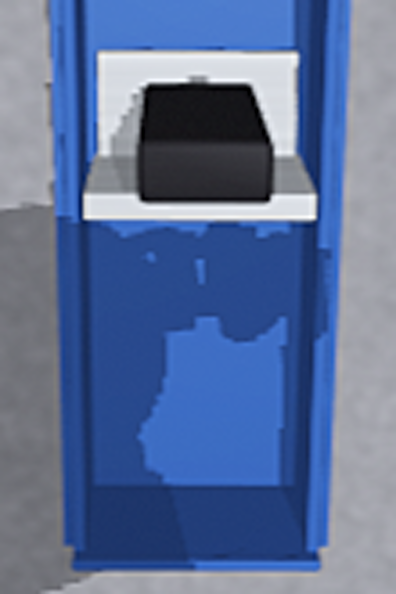

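View pics/w1y.png

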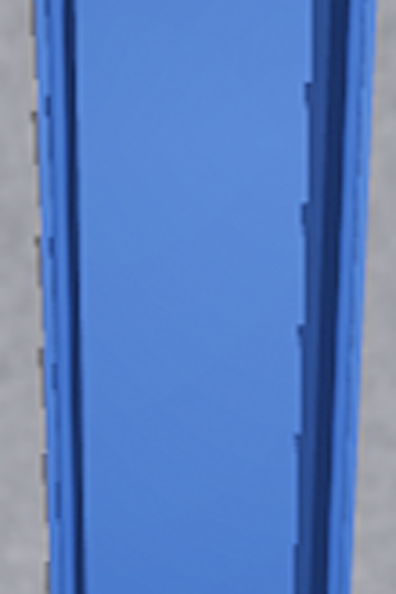

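```bash
python3 - <<'E'
from h import *
C=cam("wrist")
def P(p,y0,z):
    uv=((p[0]+.5)/3.6+235-.5,(p[1]+.5)/3.6+y0-.5);return ray(C,uv,z)[:2].round(4)
print("grip",P((205,171),160,.1))
for n,p,y0,z in [("L far",(34,10),0,.045),("R far",(377,10),0,.045),("L mid",(50,590),0,.045),("R mid",(353,590),0,.045),("L near",(66,545),160,.045),("R near",(328,545),160,.045),("endL in",(80,555),160,.05),("endR in",(318,555),160,.05),("face topL",(83,218),160,.054),("face topR",(318,218),160,.054)]: print(n,P(p,y0,z))
E
```

```text
grip [ 0.6478 -0.0875]
L far [0.6226 0.0829]
R far [0.7042 0.0755]
L mid [ 0.6101 -0.0545]
R mid [ 0.6917 -0.062 ]
L near [ 0.5957 -0.2168]
R near [ 0.676  -0.2241]
endL in [ 0.6003 -0.2174]
endR in [ 0.6723 -0.224 ]
face topL [ 0.6135 -0.11  ]
face topR [ 0.678  -0.1159]
```

```bash
python3 go.py 0.648 -0.087 0.062 -0.0915
```

```text
dx 8.8 dy 157.5 dz -0.3 yaw 0.000 (rows 4) t 1.7 q1,7 [ 0.3  -0.25] F [-0.27 -1.44 -0.02] w 0.0854
```

```bash
python3 -m crank '[{"hand":0,"dx":9,"dy":40,"dz":0,"yaw":0},{"hand":0,"dx":9,"dy":80,"dz":0,"yaw":0},{"hand":0,"dx":9,"dy":120,"dz":0,"yaw":0},{"hand":0.2,"dx":9,"dy":157,"dz":0,"yaw":0},{"hand":0.4,"dx":9,"dy":157,"dz":0,"yaw":0},{"hand":0.4,"dx":9,"dy":157,"dz":0,"yaw":0},{"hand":1,"dx":9,"dy":157,"dz":0,"yaw":0},{"hand":1,"dx":9,"dy":157,"dz":0,"yaw":0},{"hand":1,"dx":9,"dy":157,"dz":0,"yaw":0},{"hand":1,"dx":9,"dy":157,"dz":0,"yaw":0}]' 30;python3 go.py 0.648 -0.087 0.062 -0.0915
```

```text
clock: 2.53
position: [0.648, -0.0867, 0.0657]
tool_rot: [-1.572, 0.001, -0.092]
force: [-15.4, 0.8, 10.0]
grip_width: 0.0316
dx 0.1 dy 3.7 dz -0.3 yaw -0.000 (rows 1) t 2.53 q1,7 [ 0.26 -0.32] F [-15.37   0.76   9.96] w 0.0316
```

```bash
python3 -m crank '[{"hand":1,"dx":-1,"dy":-1,"dz":15,"yaw":0},{"hand":1,"dx":-1,"dy":-1,"dz":45,"yaw":0},{"hand":1,"dx":-1,"dy":-1,"dz":75,"yaw":0},{"hand":1,"dx":-1,"dy":-1,"dz":105,"yaw":0},{"hand":1,"dx":-1,"dy":-1,"dz":135,"yaw":0},{"hand":1,"dx":-1,"dy":-1,"dz":165,"yaw":0},{"hand":1,"dx":-1,"dy":-1,"dz":190,"yaw":0},{"hand":1,"dx":-1,"dy":-1,"dz":205,"yaw":0},{"hand":1,"dx":-1,"dy":-1,"dz":215,"yaw":0},{"hand":1,"dx":-1,"dy":-1,"dz":219,"yaw":0},{"hand":1,"dx":-1,"dy":-1,"dz":219,"yaw":0}]' 30;python3 go.py 0.648 -0.087 0.062 -0.0915
```

```text
clock: 3.45
position: [0.6679, 0.133, 0.0658]
tool_rot: [-1.57, -0.001, -0.091]
force: [-8.3, 3.6, 8.4]
grip_width: 0.0316
dx 0.1 dy 3.6 dz -220.9 yaw 0.001 (rows 6) t 3.45 q1,7 [-0.08 -0.62] F [-8.29  3.57  8.36] w 0.0316
```

```bash
python3 go.py 0.5056 0.2266 0.2 -0.0915
```

```text
dx -170.0 dy -134.3 dz 78.6 yaw 0.001 (rows 6) t 3.45 q1,7 [-0.08 -0.62] F [-8.29  3.57  8.36] w 0.0316
```

```bash
python3 -m crank '[{"hand":0.3,"dx":0,"dy":0,"dz":0,"yaw":0},{"hand":0,"dx":0,"dy":0,"dz":0,"yaw":0},{"hand":0,"dx":0,"dy":-40,"dz":0,"yaw":0},{"hand":0,"dx":0,"dy":-80,"dz":0,"yaw":0},{"hand":0,"dx":-25,"dy":-115,"dz":15,"yaw":0},{"hand":0,"dx":-60,"dy":-134,"dz":30,"yaw":0},{"hand":0,"dx":-100,"dy":-134,"dz":45,"yaw":0},{"hand":0,"dx":-140,"dy":-134,"dz":60,"yaw":0},{"hand":0,"dx":-170,"dy":-134,"dz":78,"yaw":0},{"hand":0,"dx":-170,"dy":-134,"dz":78,"yaw":0},{"hand":0,"dx":-170,"dy":-134,"dz":78,"yaw":0}]' 30;python3 go.py 0.5056 0.2266 0.055 -0.0915; python3 -c "
from h import *
grab('wrist','w2.png');grab('top','t2.png',(160,140,430,330),2.9)"
```

```text
clock: 4.37
position: [0.5048, 0.2261, 0.1992]
tool_rot: [-1.57, -0.002, -0.089]
force: [0.9, -0.6, -0.5]
grip_width: 0.0853
dx 0.5 dy 144.3 dz 0.4 yaw 0.003 (rows 4) t 4.37 q1,7 [-0.22 -0.83] F [ 0.94 -0.64 -0.54] w 0.0853
```

View pics/w2.png

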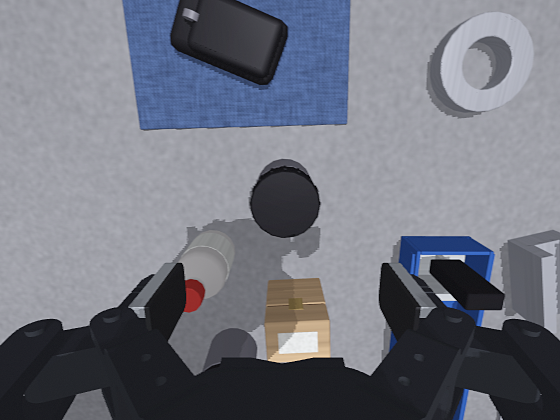

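View pics/t2.png

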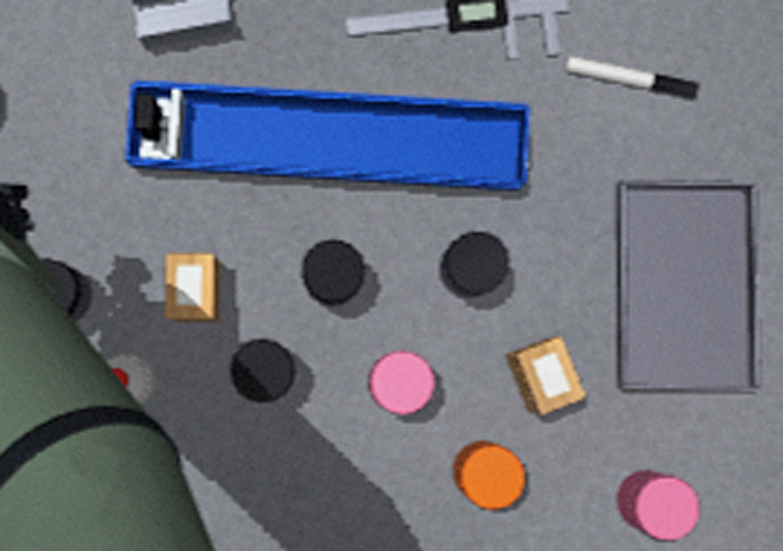

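The divider is drawn right back. The wrist view shows the black-lidded grey can at (285,202), with the bottle clear at (205,265).

```bash
python3 - <<'E'
from h import *
C=cam("wrist");print(ray(C,(285,202),.085), bot.observe()["position"])
print(ray(C,(297,341),.085)) # case label
C=cam("top")
E
python3 go.py 0.5056 0.2266 0.055 -0.0915
```

```text
[0.51019219 0.22925534 0.085     ] [0.50648372 0.22446776 0.19854563]
[0.50941247 0.09702584 0.085     ]
dx -1.3 dy 143.5 dz 2.0 yaw -0.001 (rows 4) t 4.47 q1,7 [-0.22 -0.83] F [0.36 0.23 0.42] w 0.0855
```

```bash
python3 -m crank '[{"hand":0,"dx":2,"dy":40,"dz":4,"yaw":0},{"hand":0,"dx":2,"dy":80,"dz":4,"yaw":0},{"hand":0,"dx":2,"dy":120,"dz":4,"yaw":0},{"hand":0,"dx":2,"dy":143,"dz":4,"yaw":0},{"hand":0,"dx":2,"dy":143,"dz":4,"yaw":0},{"hand":1,"dx":2,"dy":143,"dz":4,"yaw":0},{"hand":1,"dx":2,"dy":143,"dz":4,"yaw":0},{"hand":1,"dx":2,"dy":143,"dz":4,"yaw":0},{"hand":1,"dx":2,"dy":143,"dz":4,"yaw":0}]' 30
python3 -m crank '[{"hand":1,"dx":0,"dy":-10,"dz":0,"yaw":0},{"hand":1,"dx":0,"dy":-40,"dz":0,"yaw":0},{"hand":1,"dx":0,"dy":-70,"dz":0,"yaw":0},{"hand":1,"dx":0,"dy":-80,"dz":0,"yaw":0},{"hand":1,"dx":0,"dy":-80,"dz":0,"yaw":0},{"hand":1,"dx":0,"dy":-80,"dz":0,"yaw":0},{"hand":1,"dx":0,"dy":-80,"dz":0,"yaw":0},{"hand":1,"dx":0,"dy":-80,"dz":0,"yaw":0}]' 30
for i in 1 2 3 ; do python3 -m crank '[{"hand":1,"dx":0,"dy":0,"dz":0,"yaw":0}]'|grep -E 'force|posi'; done; python3 go.py 0.5056 0.2266 0.055 -0.0915
```

```text
clock: 5.22
position: [0.5091, 0.2292, 0.0568]
tool_rot: [-1.569, -0.003, -0.092]
force: [-0.0, -1.2, 8.8]
grip_width: 0.0571
clock: 5.88
position: [0.5072, 0.2286, 0.1338]
tool_rot: [-1.572, 0.002, -0.091]
force: [-0.3, -0.5, -3.0]
grip_width: 0.0572
position: [0.5073, 0.2288, 0.1338]
force: [0.7, 0.3, -1.8]
position: [0.5074, 0.2289, 0.1341]
force: [0.1, -0.4, -2.4]
position: [0.5076, 0.2289, 0.1344]
force: [-0.3, -0.1, -2.1]
dx -1.7 dy 79.4 dz -2.5 yaw 0.001 (rows 2) t 6.13 q1,7 [-0.25 -0.88] F [-0.29 -0.08 -2.11] w 0.0572
```

```bash
python3 go.py 0.6392 -0.1856 0.19 -0.0915
```

```text
dx 168.7 dy -55.6 dz -400.9 yaw 0.001 (rows 11) t 6.13 q1,7 [-0.25 -0.88] F [-0.29 -0.08 -2.11] w 0.0572
```

```bash
python3 -m crank '[{"hand":1,"dx":0,"dy":-30,"dz":0,"yaw":0},{"hand":1,"dx":8,"dy":-56,"dz":-20,"yaw":0},{"hand":1,"dx":24,"dy":-56,"dz":-56,"yaw":0},{"hand":1,"dx":40,"dy":-56,"dz":-94,"yaw":0},{"hand":1,"dx":56,"dy":-56,"dz":-132,"yaw":0},{"hand":1,"dx":72,"dy":-56,"dz":-170,"yaw":0},{"hand":1,"dx":88,"dy":-56,"dz":-208,"yaw":0},{"hand":1,"dx":104,"dy":-56,"dz":-246,"yaw":0},{"hand":1,"dx":120,"dy":-56,"dz":-284,"yaw":0},{"hand":1,"dx":136,"dy":-56,"dz":-322,"yaw":0},{"hand":1,"dx":152,"dy":-56,"dz":-360,"yaw":0},{"hand":1,"dx":164,"dy":-56,"dz":-388,"yaw":0}]'
python3 -m crank '[{"hand":1,"dx":5,"dy":0,"dz":-13,"yaw":0},{"hand":1,"dx":5,"dy":0,"dz":-13,"yaw":0},{"hand":1,"dx":5,"dy":0,"dz":-13,"yaw":0}]'
python3 go.py 0.6392 -0.1856 0.063 -0.0915
python3 -c "
from h import *
grab('wrist','w3.png')"
```

```text
clock: 7.13
position: [0.6359, -0.1766, 0.1905]
tool_rot: [-1.572, 0.0, -0.093]
force: [0.9, 0.4, -2.2]
grip_width: 0.0572
clock: 7.38
position: [0.6394, -0.1857, 0.1903]
tool_rot: [-1.57, 0.001, -0.092]
force: [0.5, 1.1, -2.7]
grip_width: 0.0572
dx -0.1 dy 127.3 dz 0.0 yaw -0.000 (rows 4) t 7.38 q1,7 [ 0.41 -0.08] F [ 0.46  1.1  -2.7 ] w 0.0572
```

View pics/w3.png

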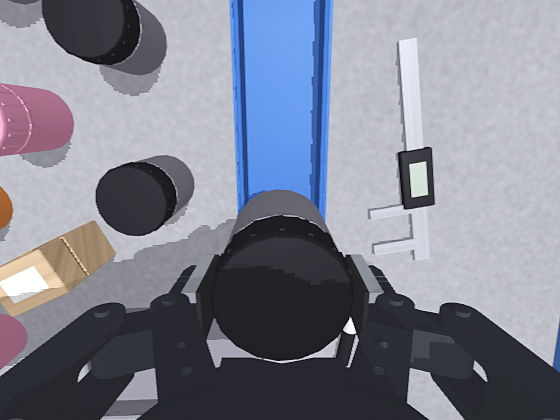

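```bash
python3 -m crank '[{"hand":1,"dx":0,"dy":35,"dz":0,"yaw":0},{"hand":1,"dx":0,"dy":75,"dz":0,"yaw":0},{"hand":1,"dx":0,"dy":105,"dz":0,"yaw":0},{"hand":1,"dx":0,"dy":120,"dz":0,"yaw":0},{"hand":1,"dx":0,"dy":126,"dz":0,"yaw":0},{"hand":1,"dx":0,"dy":127,"dz":0,"yaw":0},{"hand":1,"dx":0,"dy":127,"dz":0,"yaw":0}]'
```

```text
clock: 8.02
position: [0.6402, -0.1849, 0.0649]
tool_rot: [-1.571, -0.001, -0.09]
force: [-0.3, 0.1, -1.5]
grip_width: 0.057
```

```bash
python3 -m crank '[{"hand":1,"dx":0,"dy":2.5,"dz":0,"yaw":0},{"hand":0.4,"dx":0,"dy":2.5,"dz":0,"yaw":0},{"hand":0,"dx":0,"dy":2.5,"dz":0,"yaw":0},{"hand":0,"dx":0,"dy":2.5,"dz":0,"yaw":0},{"hand":0,"dx":0,"dy":-30,"dz":0,"yaw":0},{"hand":0,"dx":0,"dy":-70,"dz":0,"yaw":0},{"hand":0,"dx":0,"dy":-110,"dz":0,"yaw":0},{"hand":0,"dx":0,"dy":-135,"dz":0,"yaw":0},{"hand":0,"dx":0,"dy":-135,"dz":0,"yaw":0}]'
python3 go.py 0.522 -0.164 0.2 -0.0915
python3 -c "
from h import *
grab('wrist','w4.png');grab('top','t4.png',(160,140,430,330),2.9)"
```

```text
clock: 8.77
position: [0.6421, -0.1862, 0.2056]
tool_rot: [-1.572, -0.009, -0.091]
force: [0.6, -0.6, -0.5]
grip_width: 0.0854
dx -121.7 dy 4.5 dz 11.2 yaw 0.000 (rows 3) t 8.77 q1,7 [ 0.41 -0.08] F [ 0.56 -0.62 -0.49] w 0.0854
```

View pics/w4.png

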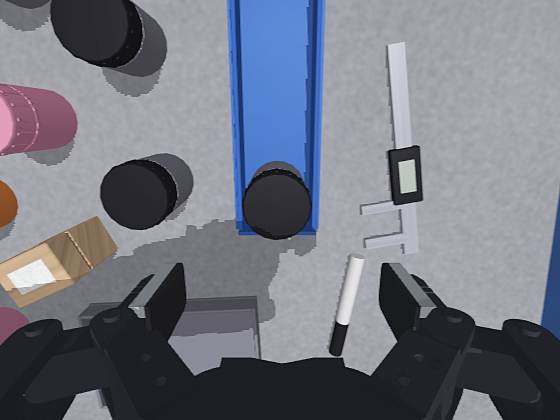

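View pics/t4.png

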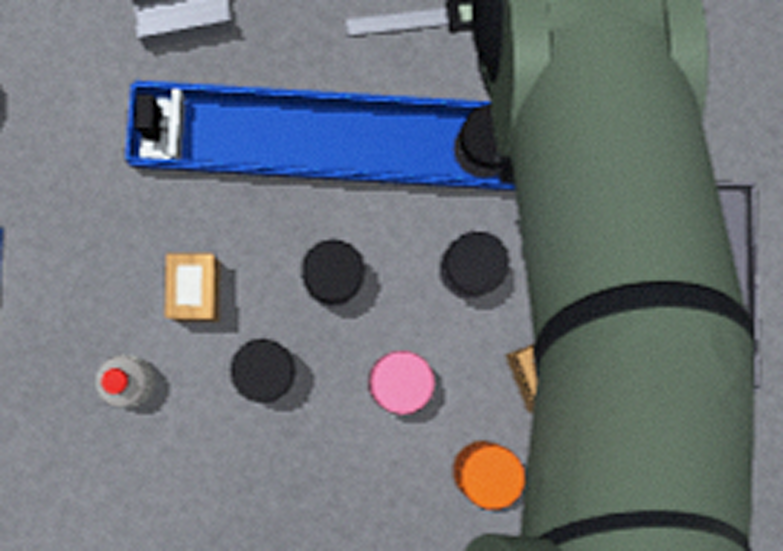

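The first can stands in the lane by the end wall, with its lid at (277,203) in the wrist view. The next can's lid is at (138,193), and the others haven't moved.

```bash
python3 - <<'E'
from h import *
C=cam("wrist")
print("placed",ray(C,(277,203),.09),"can4",ray(C,(138,193),.085),"end in",ray(C,(278,233),.05))
E
python3 go.py 0.522 -0.164 0.055 -0.0915
```

```text
placed [ 0.6374786 -0.1807289  0.09     ] can4 [ 0.52593372 -0.16329842  0.085     ] end in [ 0.63422426 -0.22011722  0.05      ]
dx -120.0 dy 145.1 dz 11.2 yaw 0.000 (rows 5) t 8.87 q1,7 [ 0.41 -0.08] F [-0.78 -0.78 -1.23] w 0.0853
```

```bash
python3 -m crank '[{"hand":0,"dx":-40,"dy":0,"dz":4,"yaw":0},{"hand":0,"dx":-80,"dy":0,"dz":8,"yaw":0},{"hand":0,"dx":-117,"dy":5,"dz":11,"yaw":0},{"hand":0,"dx":-117,"dy":45,"dz":11,"yaw":0},{"hand":0,"dx":-117,"dy":85,"dz":11,"yaw":0},{"hand":0,"dx":-117,"dy":125,"dz":11,"yaw":0},{"hand":0,"dx":-117,"dy":144,"dz":11,"yaw":0},{"hand":0,"dx":-117,"dy":144,"dz":11,"yaw":0},{"hand":1,"dx":-117,"dy":144,"dz":11,"yaw":0},{"hand":1,"dx":-117,"dy":144,"dz":11,"yaw":0},{"hand":1,"dx":-117,"dy":144,"dz":11,"yaw":0},{"hand":1,"dx":-117,"dy":144,"dz":11,"yaw":0}]' 30
python3 -m crank '[{"hand":1,"dx":0,"dy":-10,"dz":0,"yaw":0},{"hand":1,"dx":0,"dy":-40,"dz":0,"yaw":0},{"hand":1,"dx":0,"dy":-75,"dz":0,"yaw":0},{"hand":1,"dx":0,"dy":-110,"dz":0,"yaw":0},{"hand":1,"dx":0,"dy":-135,"dz":0,"yaw":0},{"hand":1,"dx":0,"dy":-135,"dz":0,"yaw":0},{"hand":1,"dx":0,"dy":-135,"dz":0,"yaw":0},{"hand":1,"dx":0,"dy":-135,"dz":0,"yaw":0},{"hand":1,"dx":0,"dy":-135,"dz":0,"yaw":0}]' 30
for i in 1 2 3 ; do python3 -m crank '[{"hand":1,"dx":0,"dy":0,"dz":0,"yaw":0}]'|grep -E 'force'; done; python3 go.py 0.6448 -0.1249 0.19 -0.0915
```

```text
clock: 9.87
position: [0.5249, -0.1644, 0.0564]
tool_rot: [-1.571, -0.002, -0.091]
force: [-0.7, 0.5, 7.7]
grip_width: 0.0567
clock: 10.62
position: [0.5236, -0.1641, 0.1894]
tool_rot: [-1.571, 0.001, -0.091]
force: [0.4, 0.3, -0.7]
grip_width: 0.0571
force: [-0.2, 0.5, -0.5]
force: [0.2, 0.3, -0.6]
force: [0.2, -0.1, -1.2]
dx 116.8 dy -0.7 dz 49.9 yaw 0.001 (rows 4) t 10.87 q1,7 [ 0.47 -0.09] F [ 0.18 -0.1  -1.18] w 0.0569
```

```bash
for i in 1 2 3 4 5 6 7 8; do python3 -m crank '[{"hand":1,"dx":0,"dy":0,"dz":0,"yaw":0}]'|grep -E 'force'; done; python3 go.py 0.545 -0.377 0.19 -0.048; python3 -c "
from h import *
print(bot.observe()['joint_efforts'])"
```

```text
force: [1.1, -0.8, 0.5]
force: [0.8, -0.6, -0.2]
force: [0.1, 0.1, -0.8]
force: [-0.8, -0.7, 0.1]
force: [0.2, -0.1, -0.7]
force: [-0.2, -0.8, -0.1]
force: [-0.5, 0.5, -0.6]
force: [-1.0, 0.0, 0.2]
dx 40.1 dy -0.1 dz -210.1 yaw -0.043 (rows 6) t 11.53 q1,7 [ 0.47 -0.09] F [-0.96  0.04  0.22] w 0.057
[-3.61460079e-03 -8.25261354e+01 -4.64377329e+00 -3.28578579e+01
  1.77127059e-02  1.95297645e-03 -1.80916487e-06]
```

Repeated readings average about −0.3 N, against about −2.2 N for the first can, so this one is empty and goes in the tray.

```bash
python3 go.py 0.555 -0.3756 0.0605 -0.0915; python3 -m crank '[{"hand":1,"dx":8,"dy":0,"dz":-25,"yaw":0},{"hand":1,"dx":16,"dy":0,"dz":-65,"yaw":0},{"hand":1,"dx":30,"dy":0,"dz":-103,"yaw":0},{"hand":1,"dx":40,"dy":0,"dz":-141,"yaw":0},{"hand":1,"dx":50,"dy":0,"dz":-180,"yaw":0},{"hand":1,"dx":50,"dy":0,"dz":-208,"yaw":0},{"hand":1,"dx":50,"dy":0,"dz":-208,"yaw":0},{"hand":1,"dx":50,"dy":40,"dz":-208,"yaw":0},{"hand":1,"dx":50,"dy":80,"dz":-208,"yaw":0},{"hand":1,"dx":50,"dy":110,"dz":-208,"yaw":0},{"hand":1,"dx":50,"dy":125,"dz":-208,"yaw":0},{"hand":1,"dx":50,"dy":125,"dz":-208,"yaw":0}]'; python3 go.py 0.555 -0.3756 0.0605 -0.0915
```

```text
dx 50.0 dy 129.4 dz -207.8 yaw 0.000 (rows 6) t 11.53 q1,7 [ 0.47 -0.09] F [-0.96  0.04  0.22] w 0.057
clock: 12.53
position: [0.5535, -0.3749, 0.0618]
tool_rot: [-1.569, 0.004, -0.091]
force: [-0.2, -0.4, 0.0]
grip_width: 0.057
dx 1.6 dy 1.3 dz -0.5 yaw 0.001 (rows 1) t 12.53 q1,7 [0.69 0.19] F [-0.15 -0.41  0.  ] w 0.057
```

```bash
python3 -m crank '[{"hand":1,"dx":0,"dy":1.5,"dz":0,"yaw":0},{"hand":0.4,"dx":0,"dy":1.5,"dz":0,"yaw":0},{"hand":0,"dx":0,"dy":1.5,"dz":0,"yaw":0},{"hand":0,"dx":0,"dy":1.5,"dz":0,"yaw":0},{"hand":0,"dx":0,"dy":-30,"dz":0,"yaw":0},{"hand":0,"dx":0,"dy":-70,"dz":0,"yaw":0},{"hand":0,"dx":0,"dy":-110,"dz":0,"yaw":0},{"hand":0,"dx":0,"dy":-150,"dz":0,"yaw":0},{"hand":0,"dx":0,"dy":-150,"dz":0,"yaw":0}]'
python3 go.py 0.419 -0.229 0.21 -0.0915
python3 -c "
from h import *
grab('wrist','w5.png')"
```

```text
clock: 13.28
position: [0.5578, -0.3773, 0.2243]
tool_rot: [-1.576, -0.011, -0.091]
force: [0.7, -0.2, 0.3]
grip_width: 0.0853
dx -151.9 dy 12.0 dz 135.1 yaw 0.000 (rows 5) t 13.28 q1,7 [0.71 0.25] F [ 0.72 -0.24  0.27] w 0.0853
```

View pics/w5.png

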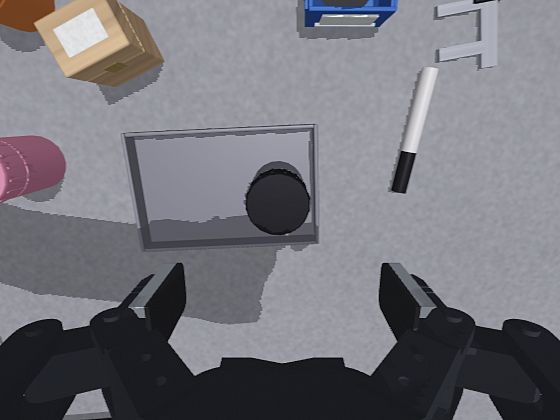

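The empty can stands in the tray at (277,202), and the second case is at (85,35). Next I'll move above that case.

```bash
python3 -m crank '[{"hand":0,"dx":-35,"dy":0,"dz":25,"yaw":0},{"hand":0,"dx":-70,"dy":2,"dz":50,"yaw":0},{"hand":0,"dx":-105,"dy":4,"dz":75,"yaw":0},{"hand":0,"dx":-135,"dy":7,"dz":100,"yaw":0},{"hand":0,"dx":-152,"dy":10,"dz":132,"yaw":0},{"hand":0,"dx":-152,"dy":12,"dz":135,"yaw":0},{"hand":0,"dx":-152,"dy":12,"dz":135,"yaw":0},{"hand":0,"dx":-152,"dy":12,"dz":135,"yaw":0}]'
python3 go.py 0.419 -0.229 0.21 -0.0915
python3 -c "
from h import *
im=grab('wrist','w6.png',(180,120,380,300),4)
np.save('C6.npy',np.array(cam('wrist'),dtype=object),allow_pickle=True)"
```

```text
clock: 14.0
position: [0.4164, -0.228, 0.2033]
tool_rot: [-1.571, -0.001, -0.091]
force: [-0.6, 0.3, -0.7]
grip_width: 0.0856
dx 2.7 dy -6.7 dz -0.7 yaw 0.001 (rows 1) t 14.0 q1,7 [0.69 0.11] F [-0.62  0.35 -0.69] w 0.0856Traceback (most recent call last):
  File "<string>", line 4, in <module>
    np.save('C6.npy',np.array(cam('wrist'),dtype=object),allow_pickle=True)
                     ~~~~~~~~^^^^^^^^^^^^^^^^^^^^^^^^^^^
ValueError: could not broadcast input array from shape (3,3) into shape (3,)
```

View pics/w6.png

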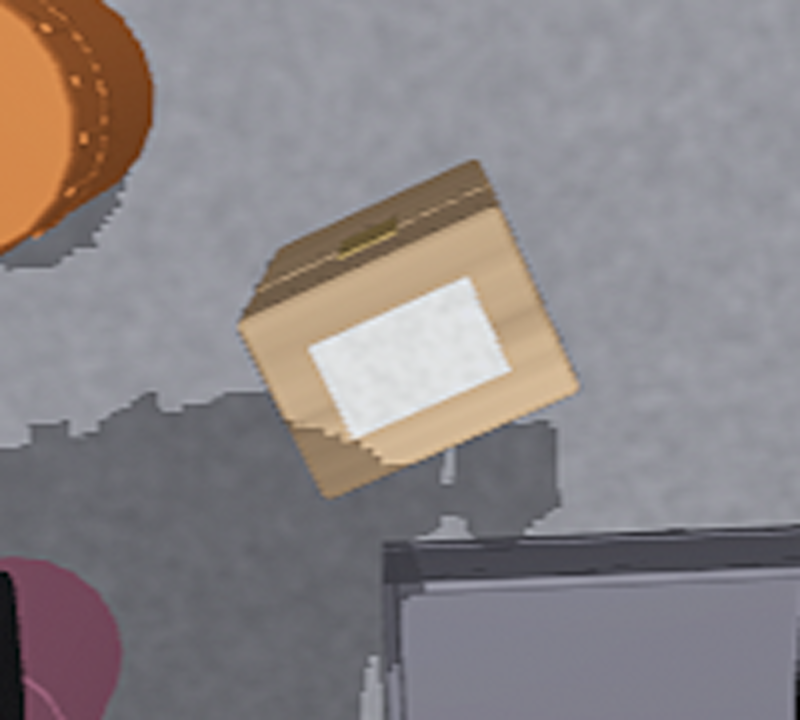

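```bash
python3 - <<'E'
from h import *
C=cam("wrist")
P=[ray(C,((a+.5)/4+180-.5,(b+.5)/4+120-.5),.085)[:2] for a,b in [(240,325),(497,205),(579,388),(328,498)]]
P=np.array(P);print(P.round(4),P.mean(0).round(4));d=P[1]-P[0];e=P[2]-P[3];f=P[1]-P[2]
print(np.linalg.norm(d),np.linalg.norm(e),np.linalg.norm(f),np.arctan2(d[1],d[0]),np.arctan2(e[1],e[0]),np.arctan2(f[1],f[0])-np.pi/2)
E
python3 go.py 0.4195 -0.228 0.055 0.346
```

```text
[[ 0.3828 -0.2204]
 [ 0.4375 -0.2005]
 [ 0.4518 -0.2404]
 [ 0.3968 -0.26  ]] [ 0.4172 -0.2303]
0.05816750908465796 0.058352955180765366 0.04237409056745246 0.3496687267526852 0.3427910414659599 0.3436532849144496
dx 2.8 dy 148.2 dz 0.7 yaw -0.437 (rows 4) t 14.05 q1,7 [0.69 0.11] F [ 0.84 -0.03 -0.78] w 0.0853
```

```bash
python3 -m crank '[{"hand":0,"dx":1,"dy":15,"dz":-2,"yaw":-0.12},{"hand":0,"dx":1,"dy":30,"dz":-2,"yaw":-0.24},{"hand":0,"dx":1,"dy":45,"dz":-2,"yaw":-0.36},{"hand":0,"dx":1,"dy":60,"dz":-2,"yaw":-0.437},{"hand":0,"dx":1,"dy":100,"dz":-2,"yaw":-0.437},{"hand":0,"dx":1,"dy":138,"dz":-2,"yaw":-0.437},{"hand":0,"dx":1,"dy":148,"dz":-2,"yaw":-0.437},{"hand":0,"dx":1,"dy":148,"dz":-2,"yaw":-0.437},{"hand":1,"dx":1,"dy":148,"dz":-2,"yaw":-0.437},{"hand":1,"dx":1,"dy":148,"dz":-2,"yaw":-0.437},{"hand":1,"dx":1,"dy":148,"dz":-2,"yaw":-0.437},{"hand":1,"dx":1,"dy":148,"dz":-2,"yaw":-0.437}]' 30
python3 -m crank '[{"hand":1,"dx":0,"dy":-10,"dz":0,"yaw":0},{"hand":1,"dx":0,"dy":-40,"dz":0,"yaw":0},{"hand":1,"dx":0,"dy":-75,"dz":0,"yaw":0},{"hand":1,"dx":0,"dy":-110,"dz":0,"yaw":0},{"hand":1,"dx":0,"dy":-135,"dz":0,"yaw":0.06},{"hand":1,"dx":0,"dy":-135,"dz":0,"yaw":0.18},{"hand":1,"dx":0,"dy":-135,"dz":0,"yaw":0.3},{"hand":1,"dx":0,"dy":-135,"dz":0,"yaw":0.42},{"hand":1,"dx":0,"dy":-135,"dz":0,"yaw":0.437},{"hand":1,"dx":0,"dy":-135,"dz":0,"yaw":0.437},{"hand":1,"dx":0,"dy":-135,"dz":0,"yaw":0.437}]' 30
for i in 1 2 3 4 5 ; do python3 -m crank '[{"hand":1,"dx":0,"dy":0,"dz":0,"yaw":0}]'|grep -E 'force'; done; python3 go.py 0.6441 -0.1311 0.19 -0.0915
```

```text
clock: 15.05
position: [0.4177, -0.2304, 0.0566]
tool_rot: [-1.573, -0.002, 0.345]
force: [-1.5, -0.8, 10.4]
grip_width: 0.0595
clock: 15.97
position: [0.4167, -0.2295, 0.1904]
tool_rot: [-1.571, -0.0, -0.087]
force: [0.2, -0.4, -2.2]
grip_width: 0.0594
force: [-0.2, -0.6, -1.5]
force: [0.2, 0.4, -2.0]
force: [-0.5, -1.4, -2.2]
force: [-0.4, 0.8, -2.1]
force: [0.5, -0.6, -2.6]
dx 217.6 dy -0.2 dz 118.7 yaw 0.001 (rows 6) t 16.38 q1,7 [0.7 0.1] F [ 0.48 -0.62 -2.62] w 0.0595
```

```bash
python3 go.py 0.6448 -0.1249 0.19 -0.0915;  python3 -m crank '[{"hand":1,"dx":20,"dy":0,"dz":10,"yaw":0},{"hand":1,"dx":54,"dy":0,"dz":28,"yaw":0},{"hand":1,"dx":88,"dy":0,"dz":46,"yaw":0},{"hand":1,"dx":122,"dy":0,"dz":66,"yaw":0},{"hand":1,"dx":156,"dy":0,"dz":86,"yaw":0},{"hand":1,"dx":190,"dy":0,"dz":106,"yaw":0},{"hand":1,"dx":212,"dy":0,"dz":120,"yaw":0},{"hand":1,"dx":217,"dy":0,"dz":124,"yaw":0},{"hand":1,"dx":217,"dy":0,"dz":125,"yaw":0},{"hand":1,"dx":217,"dy":0,"dz":125,"yaw":0}]'
python3 go.py 0.6448 -0.1249 0.063 -0.0915
python3 -c "
from h import *
grab('wrist','w7.png')"
```

```text
dx 217.7 dy -0.2 dz 125.0 yaw 0.001 (rows 7) t 16.38 q1,7 [0.7 0.1] F [ 0.48 -0.62 -2.62] w 0.0595
clock: 17.22
position: [0.6436, -0.1249, 0.1893]
tool_rot: [-1.571, 0.001, -0.091]
force: [-0.5, -0.7, -2.5]
grip_width: 0.0597
dx 1.4 dy 126.3 dz 0.1 yaw 0.001 (rows 4) t 17.22 q1,7 [ 0.34 -0.2 ] F [-0.54 -0.69 -2.46] w 0.0597
```

View pics/w7.png

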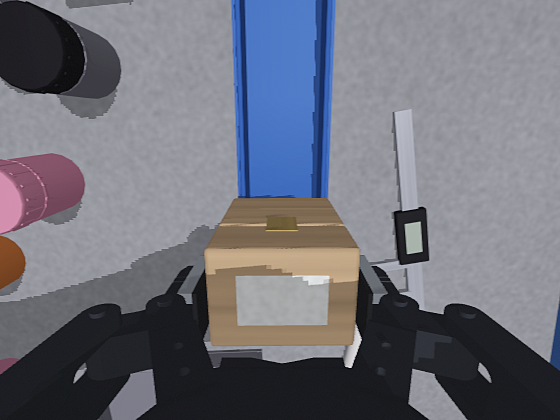

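The case is held square over the lane, with its centre at column 282 against the lane's 284.

```bash
python3 -m crank '[{"hand":1,"dx":1,"dy":35,"dz":0,"yaw":0},{"hand":1,"dx":1,"dy":70,"dz":0,"yaw":0},{"hand":1,"dx":1,"dy":95,"dz":0,"yaw":0},{"hand":1,"dx":1,"dy":112,"dz":0,"yaw":0},{"hand":1,"dx":1,"dy":122,"dz":0,"yaw":0},{"hand":1,"dx":1,"dy":128,"dz":0,"yaw":0},{"hand":1,"dx":1,"dy":128,"dz":0,"yaw":0},{"hand":1,"dx":1,"dy":128,"dz":0,"yaw":0}]'
```

```text
clock: 17.93
position: [0.6454, -0.1256, 0.0629]
tool_rot: [-1.571, -0.001, -0.092]
force: [0.2, 0.3, -2.2]
grip_width: 0.0594
```

Next is can3. After releasing I'll go to hover between it and the bin.

```bash
python3 -m crank '[{"hand":1,"dx":0,"dy":1,"dz":0,"yaw":0},{"hand":0.4,"dx":0,"dy":1,"dz":0,"yaw":0},{"hand":0,"dx":0,"dy":1,"dz":0,"yaw":0},{"hand":0,"dx":0,"dy":1,"dz":0,"yaw":0},{"hand":0,"dx":0,"dy":-30,"dz":0,"yaw":0},{"hand":0,"dx":0,"dy":-70,"dz":0,"yaw":0},{"hand":0,"dx":0,"dy":-110,"dz":0,"yaw":0},{"hand":0,"dx":0,"dy":-137,"dz":0,"yaw":0},{"hand":0,"dx":0,"dy":-137,"dz":0,"yaw":0},{"hand":0,"dx":0,"dy":-137,"dz":0,"yaw":0}]'
python3 -c "
from h import *
grab('wrist','w8.png');grab('top','t8.png',(160,140,430,330),2.9)"
python3 go.py 0.521 -0.033 0.055 -0.0915
```

```text
clock: 18.77
position: [0.646, -0.1252, 0.2009]
tool_rot: [-1.571, -0.003, -0.091]
force: [0.6, -0.2, -0.8]
grip_width: 0.0851
dx -131.5 dy 143.4 dz 80.4 yaw 0.000 (rows 6) t 18.87 q1,7 [ 0.35 -0.2 ] F [-0.38 -0.49 -0.89] w 0.0852
```

View pics/w8.png

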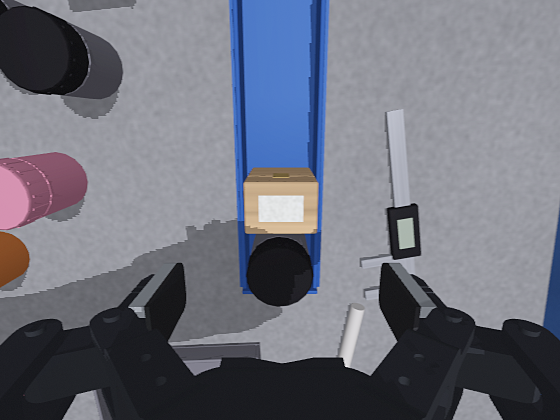

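View pics/t8.png

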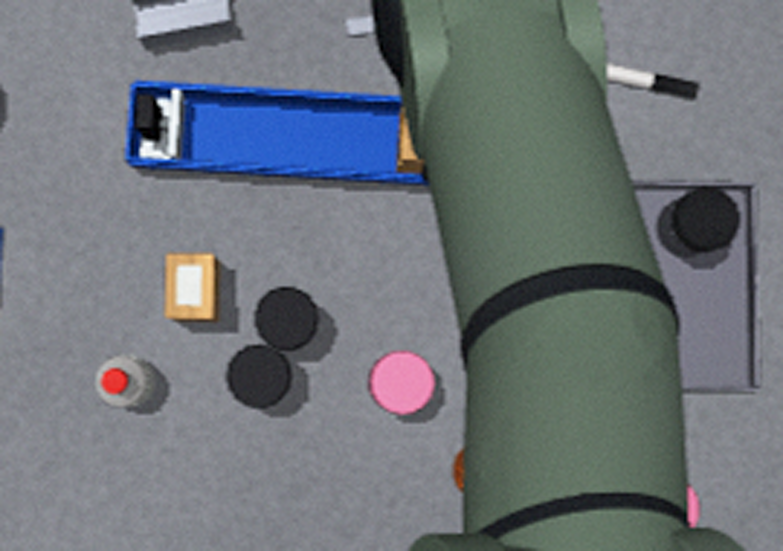

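Can3 has been knocked towards can2. It's now at (287,318) in the top crop and nearly touching can2 at (259,376). I'll take case1 first, at crop (190,285), to make room.

```bash
python3 go.py 0.5094 0.097 0.2 -0.0915;python3 -m crank '[{"hand":0,"dx":-30,"dy":0,"dz":30,"yaw":0},{"hand":0,"dx":-52,"dy":0,"dz":65,"yaw":0},{"hand":0,"dx":-75,"dy":0,"dz":100,"yaw":0},{"hand":0,"dx":-98,"dy":0,"dz":135,"yaw":0},{"hand":0,"dx":-120,"dy":0,"dz":170,"yaw":0},{"hand":0,"dx":-140,"dy":0,"dz":200,"yaw":0},{"hand":0,"dx":-156,"dy":0,"dz":209,"yaw":0},{"hand":0,"dx":-156,"dy":0,"dz":209,"yaw":0},{"hand":0,"dx":-156,"dy":0,"dz":209,"yaw":0},{"hand":0,"dx":-156,"dy":0,"dz":209,"yaw":0}]'
python3 -c "
from h import *
grab('wrist','w9.png',(100,120,380,320),2.8)"
python3 go.py 0.5094 0.097 0.055 -0.0915
```

```text
dx -155.0 dy -1.6 dz 208.8 yaw 0.000 (rows 7) t 18.87 q1,7 [ 0.35 -0.2 ] F [-0.38 -0.49 -0.89] w 0.0852
clock: 19.7
position: [0.5089, 0.0967, 0.1983]
tool_rot: [-1.571, 0.001, -0.092]
force: [-0.5, -0.6, 0.1]
grip_width: 0.0853
dx 0.3 dy 143.3 dz 0.6 yaw -0.001 (rows 4) t 19.75 q1,7 [ 0.04 -0.62] F [-0.25  0.18 -0.41] w 0.0854
```

View pics/w9.png

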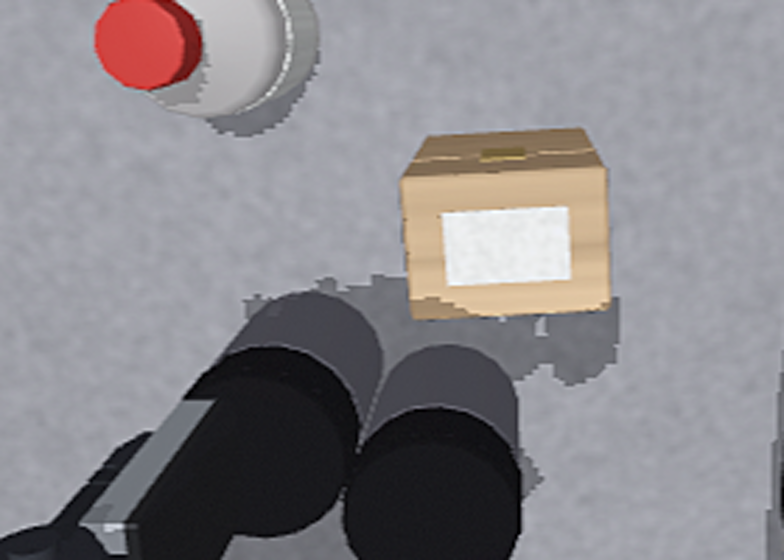

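```bash
python3 - <<'E'
from h import *
C=cam("wrist")
f=lambda a,b:ray(C,((a+.5)/2.8+100-.5,(b+.5)/2.8+120-.5),.085)[:2]
P=np.array([f(*q) for q in [(401,178),(606,168),(609,305),(413,319)]])
print(P.mean(0).round(4));d=P[1]-P[0];e=P[2]-P[3];g=P[1]-P[2]
print(np.linalg.norm(d),np.linalg.norm(e),np.linalg.norm(g),np.arctan2(d[1],d[0]),np.arctan2(e[1],e[0]),np.arctan2(g[1],g[0])-np.pi/2)
print(f(263,440),f(433,500))
E
python3 go.py 0.5094 0.097 0.055 -0.0315
```

```text
[0.5088 0.0976]
0.058456609993435944 0.05839387783687364 0.04109303984653483 -0.042888941544124634 -0.016996262251645536 -0.04237094574940303
[0.42777601 0.04208894] [0.47775549 0.01655653]
dx 0.3 dy 143.3 dz 0.6 yaw -0.061 (rows 4) t 19.75 q1,7 [ 0.04 -0.62] F [-0.25  0.18 -0.41] w 0.0854
```

```bash
python3 -m crank '[{"hand":0,"dx":0,"dy":40,"dz":1,"yaw":-0.057},{"hand":0,"dx":0,"dy":80,"dz":1,"yaw":-0.057},{"hand":0,"dx":0,"dy":120,"dz":1,"yaw":-0.057},{"hand":0,"dx":0,"dy":143,"dz":1,"yaw":-0.057},{"hand":0,"dx":0,"dy":143,"dz":1,"yaw":-0.057},{"hand":1,"dx":0,"dy":143,"dz":1,"yaw":-0.057},{"hand":1,"dx":0,"dy":143,"dz":1,"yaw":-0.057},{"hand":1,"dx":0,"dy":143,"dz":1,"yaw":-0.057},{"hand":1,"dx":0,"dy":143,"dz":1,"yaw":-0.057}]' 30
python3 -m crank '[{"hand":1,"dx":0,"dy":-10,"dz":0,"yaw":0},{"hand":1,"dx":0,"dy":-40,"dz":0,"yaw":0},{"hand":1,"dx":0,"dy":-75,"dz":0,"yaw":0},{"hand":1,"dx":0,"dy":-110,"dz":0,"yaw":0},{"hand":1,"dx":0,"dy":-135,"dz":0,"yaw":0.057},{"hand":1,"dx":0,"dy":-135,"dz":0,"yaw":0.057},{"hand":1,"dx":0,"dy":-135,"dz":0,"yaw":0.057},{"hand":1,"dx":0,"dy":-135,"dz":0,"yaw":0.057},{"hand":1,"dx":0,"dy":-135,"dz":0,"yaw":0.057}]' 30
for i in 1 2 3 4 5 ; do python3 -m crank '[{"hand":1,"dx":0,"dy":0,"dz":0,"yaw":0}]'|grep -E 'force'; done; python3 go.py 0.6441 -0.1311 0.19 -0.0915
```

```text
clock: 20.5
position: [0.51, 0.0983, 0.0575]
tool_rot: [-1.57, -0.003, -0.035]
force: [-1.2, 0.1, 5.1]
grip_width: 0.0595
clock: 21.25
position: [0.5084, 0.0982, 0.1905]
tool_rot: [-1.571, 0.001, -0.091]
force: [0.3, -1.3, -1.2]
grip_width: 0.0598
force: [0.1, -0.6, -1.1]
force: [0.8, -0.1, -0.2]
force: [-0.1, 0.1, 0.2]
force: [-0.3, -1.4, -0.4]
force: [0.5, -0.4, -0.2]
dx 155.6 dy 0.6 dz -216.2 yaw 0.001 (rows 7) t 21.67 q1,7 [ 0.04 -0.63] F [ 0.54 -0.39 -0.2 ] w 0.0593
```

The mean reading is about −0.5 N, so case1 is empty too. It goes in the tray's near slot.

```bash
python3 go.py 0.445 -0.3704 0.0615 -0.0915; python3 -m crank '[{"hand":1,"dx":0,"dy":0,"dz":-25,"yaw":0},{"hand":1,"dx":-1,"dy":0,"dz":-65,"yaw":0},{"hand":1,"dx":-3,"dy":0,"dz":-105,"yaw":0},{"hand":1,"dx":-5,"dy":0,"dz":-145,"yaw":0},{"hand":1,"dx":-7,"dy":0,"dz":-185,"yaw":0},{"hand":1,"dx":-9,"dy":0,"dz":-225,"yaw":0},{"hand":1,"dx":-12,"dy":0,"dz":-265,"yaw":0},{"hand":1,"dx":-14,"dy":0,"dz":-305,"yaw":0},{"hand":1,"dx":-16,"dy":0,"dz":-345,"yaw":0},{"hand":1,"dx":-18,"dy":0,"dz":-385,"yaw":0},{"hand":1,"dx":-20,"dy":0,"dz":-425,"yaw":0},{"hand":1,"dx":-20,"dy":0,"dz":-455,"yaw":0}]'; python3 go.py 0.445 -0.3704 0.0615 -0.0915
```

```text
dx -20.9 dy 129.2 dz -472.6 yaw 0.001 (rows 12) t 21.67 q1,7 [ 0.04 -0.63] F [ 0.54 -0.39 -0.2 ] w 0.0593
clock: 22.67
position: [0.4461, -0.3565, 0.1908]
tool_rot: [-1.572, 0.0, -0.093]
force: [0.6, -0.6, -0.7]
grip_width: 0.0594
dx 0.2 dy 129.3 dz -13.9 yaw -0.002 (rows 4) t 22.67 q1,7 [0.82 0.29] F [ 0.56 -0.61 -0.65] w 0.0594
```

```bash
python3 -m crank '[{"hand":1,"dx":0,"dy":0,"dz":-17,"yaw":0},{"hand":1,"dx":0,"dy":0,"dz":-17,"yaw":0},{"hand":1,"dx":0,"dy":40,"dz":-17,"yaw":0},{"hand":1,"dx":0,"dy":80,"dz":-17,"yaw":0},{"hand":1,"dx":0,"dy":110,"dz":-17,"yaw":0},{"hand":1,"dx":0,"dy":124,"dz":-17,"yaw":0},{"hand":1,"dx":0,"dy":129,"dz":-17,"yaw":0},{"hand":1,"dx":0,"dy":129,"dz":-17,"yaw":0},{"hand":1,"dx":0,"dy":129,"dz":-17,"yaw":0}]'; python3 go.py 0.445 -0.3704 0.0615 -0.0915
```

```text
clock: 23.42
position: [0.4463, -0.3693, 0.0618]
tool_rot: [-1.57, 0.0, -0.09]
force: [0.6, 0.8, 0.1]
grip_width: 0.0592
dx -1.1 dy 0.3 dz -1.2 yaw 0.001 (rows 1) t 23.42 q1,7 [0.79 0.24] F [0.57 0.76 0.14] w 0.0592
```

```bash
python3 -m crank '[{"hand":1,"dx":-1,"dy":0.5,"dz":0,"yaw":0},{"hand":0.4,"dx":-1,"dy":0.5,"dz":0,"yaw":0},{"hand":0,"dx":-1,"dy":0.5,"dz":0,"yaw":0},{"hand":0,"dx":-1,"dy":0.5,"dz":0,"yaw":0},{"hand":0,"dx":-1,"dy":-30,"dz":0,"yaw":0},{"hand":0,"dx":-1,"dy":-70,"dz":0,"yaw":0},{"hand":0,"dx":-1,"dy":-110,"dz":0,"yaw":0},{"hand":0,"dx":-1,"dy":-140,"dz":0,"yaw":0},{"hand":0,"dx":-1,"dy":-140,"dz":0,"yaw":0}]'
python3 -c "
from h import *
grab('wrist','w10.png');grab('top','t10.png',(160,140,430,330),2.9)"
python3 go.py 0.478 0.0166 0.2 1.1
```

```text
clock: 24.17
position: [0.4472, -0.3712, 0.2081]
tool_rot: [-1.575, -0.007, -0.091]
force: [0.3, -0.5, 0.0]
grip_width: 0.0854
dx -2.8 dy 2.5 dz 388.2 yaw -1.191 (rows 10) t 24.27 q1,7 [0.84 0.32] F [-0.39  0.51 -0.38] w 0.0853
```

View pics/w10.png

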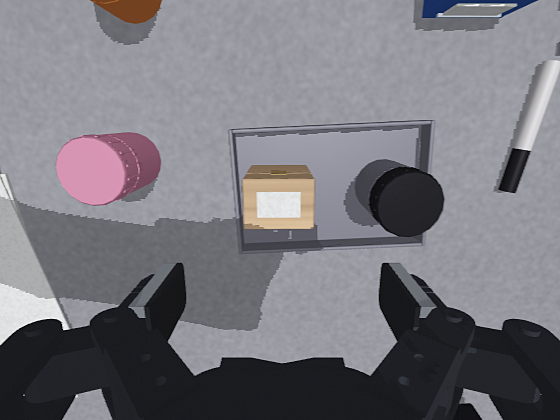

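View pics/t10.png

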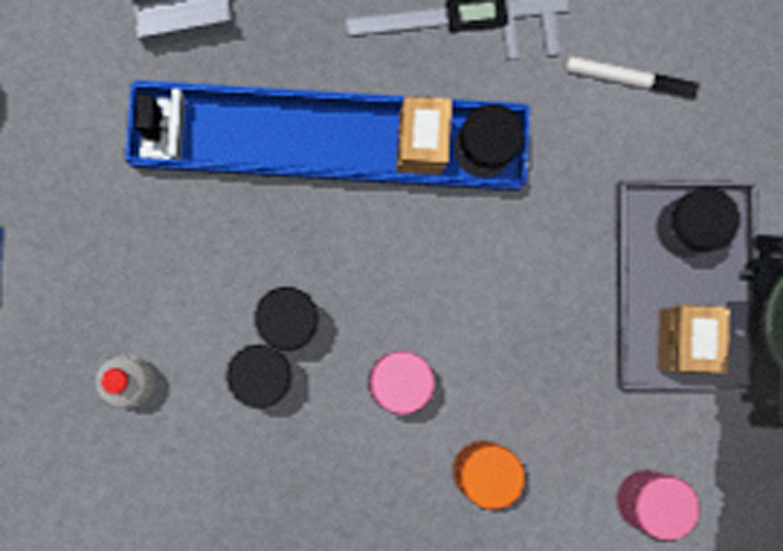

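Both empties stand upright in the tray. The remaining cans are at crop (287,318) and (259,376). Next I'll check the tray margins and move on.

```bash
python3 - <<'E'
from h import *
C=cam("wrist")
T=np.array([ray(C,q,.028)[:2] for q in [(231,129),(434,122),(437,242),(240,252)]]);print(T.round(3),T.mean(0).round(4))
print("can",ray(C,(406,200),.089)[:2],"case",ray(C,(279,204),.089)[:2])
E
python3 -m crank '[{"hand":0,"dx":0,"dy":0,"dz":30,"yaw":-0.11},{"hand":0,"dx":0,"dy":0,"dz":68,"yaw":-0.22},{"hand":0,"dx":0,"dy":0,"dz":106,"yaw":-0.33},{"hand":0,"dx":0,"dy":0,"dz":144,"yaw":-0.44},{"hand":0,"dx":-1,"dy":0,"dz":182,"yaw":-0.55},{"hand":0,"dx":-1,"dy":0,"dz":220,"yaw":-0.66},{"hand":0,"dx":-2,"dy":0,"dz":258,"yaw":-0.77},{"hand":0,"dx":-2,"dy":0,"dz":296,"yaw":-0.88},{"hand":0,"dx":-3,"dy":2,"dz":334,"yaw":-0.99},{"hand":0,"dx":-3,"dy":2,"dz":365,"yaw":-1.1},{"hand":0,"dx":-3,"dy":2,"dz":384,"yaw":-1.19},{"hand":0,"dx":-3,"dy":2,"dz":388,"yaw":-1.19}]'
python3 -m crank '[{"hand":0,"dx":0,"dy":0,"dz":0,"yaw":0},{"hand":0,"dx":0,"dy":0,"dz":0,"yaw":0}]'
python3 go.py 0.478 0.0166 0.2 1.1
python3 -c "
from h import *
grab('wrist','w11.png')"
```

```text
[[ 0.404 -0.305]
 [ 0.595 -0.316]
 [ 0.603 -0.438]
 [ 0.397 -0.431]] [ 0.4997 -0.3726]
can [ 0.54730229 -0.37312048] case [ 0.44412414 -0.36697245]
clock: 25.27
position: [0.4769, 0.0206, 0.1991]
tool_rot: [-1.569, -0.001, 1.109]
force: [-0.1, 0.3, 0.7]
grip_width: 0.0855
clock: 25.43
position: [0.477, 0.0161, 0.1992]
tool_rot: [-1.57, 0.001, 1.097]
force: [-0.6, -0.5, -0.4]
grip_width: 0.0852
dx 0.9 dy -0.8 dz -0.7 yaw -0.003 (rows 1) t 25.43 q1,7 [0.42 0.59] F [-0.63 -0.52 -0.36] w 0.0852
```

View pics/w11.png

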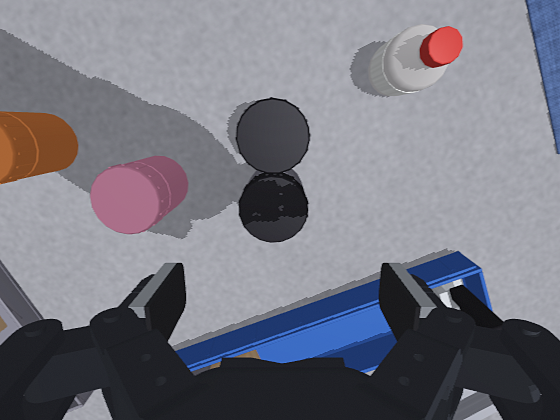

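```bash
python3 - <<'E'
from h import *
C=cam("wrist")
for q in [(273,207),(273,135),(125,200)]:print(ray(C,q,.085)[:2])
E
python3 go.py 0.4755 0.0125 0.055 1.1
```

```text
[0.4741721  0.00970688]
[0.42330774 0.03630778]
[ 0.4139598  -0.09459216]
dx -3.5 dy 144.3 dz -0.2 yaw -0.004 (rows 4) t 25.48 q1,7 [0.42 0.59] F [ 0.34 -1.18 -1.18] w 0.0855
```

```bash
python3 -m crank '[{"hand":0,"dx":-6,"dy":40,"dz":0,"yaw":0},{"hand":0,"dx":-6,"dy":80,"dz":0,"yaw":0},{"hand":0,"dx":-6,"dy":120,"dz":0,"yaw":0},{"hand":0,"dx":-6,"dy":143,"dz":0,"yaw":0},{"hand":0,"dx":-6,"dy":143,"dz":0,"yaw":0},{"hand":1,"dx":-6,"dy":143,"dz":0,"yaw":0},{"hand":1,"dx":-6,"dy":143,"dz":0,"yaw":0},{"hand":1,"dx":-6,"dy":143,"dz":0,"yaw":0},{"hand":1,"dx":-6,"dy":143,"dz":0,"yaw":0}]' 30
python3 -m crank '[{"hand":1,"dx":0,"dy":-10,"dz":0,"yaw":0},{"hand":1,"dx":0,"dy":-40,"dz":0,"yaw":0},{"hand":1,"dx":0,"dy":-75,"dz":0,"yaw":0},{"hand":1,"dx":0,"dy":-110,"dz":0,"yaw":0},{"hand":1,"dx":0,"dy":-135,"dz":0,"yaw":0},{"hand":1,"dx":0,"dy":-135,"dz":0,"yaw":0},{"hand":1,"dx":0,"dy":-135,"dz":0,"yaw":0},{"hand":1,"dx":0,"dy":-135,"dz":0,"yaw":0}]' 30
for i in 1 2 3 4 5 ; do python3 -m crank '[{"hand":1,"dx":0,"dy":0,"dz":0,"yaw":0}]'|grep -E 'force'; done; python3 go.py 0.6495 -0.0731 0.19 -0.0915
```

```text
clock: 26.23
position: [0.4757, 0.011, 0.0586]
tool_rot: [-1.573, -0.001, 1.098]
force: [-1.7, -1.3, 10.3]
grip_width: 0.0571
clock: 26.9
position: [0.4743, 0.0111, 0.1921]
tool_rot: [-1.571, 0.0, 1.099]
force: [1.7, 0.3, -3.4]
grip_width: 0.0567
force: [0.4, -0.0, -2.7]
force: [0.2, -0.5, -2.3]
force: [0.4, 0.2, -2.3]
force: [-0.7, 0.6, -1.7]
force: [1.3, 0.0, -1.7]
dx 4.0 dy 1.4 dz -194.4 yaw 1.191 (rows 10) t 27.32 q1,7 [0.43 0.59] F [ 1.29  0.01 -1.68] w 0.057
```

```bash
python3 go.py 0.6499 -0.0691 0.19 -0.0915;  python3 -m crank '[{"hand":1,"dx":0,"dy":0,"dz":-15,"yaw":0.1},{"hand":1,"dx":0,"dy":0,"dz":-35,"yaw":0.2},{"hand":1,"dx":1,"dy":0,"dz":-55,"yaw":0.3},{"hand":1,"dx":2,"dy":0,"dz":-75,"yaw":0.42},{"hand":1,"dx":3,"dy":0,"dz":-95,"yaw":0.54},{"hand":1,"dx":4,"dy":0,"dz":-115,"yaw":0.66},{"hand":1,"dx":5,"dy":0,"dz":-135,"yaw":0.78},{"hand":1,"dx":6,"dy":0,"dz":-155,"yaw":0.9},{"hand":1,"dx":7,"dy":0,"dz":-175,"yaw":1.02},{"hand":1,"dx":8,"dy":0,"dz":-188,"yaw":1.12},{"hand":1,"dx":8,"dy":0,"dz":-192,"yaw":1.19},{"hand":1,"dx":8,"dy":0,"dz":-192,"yaw":1.19}]'
python3 -m crank '[{"hand":1,"dx":0,"dy":0,"dz":0,"yaw":0},{"hand":1,"dx":0,"dy":0,"dz":0,"yaw":0}]'
python3 go.py 0.6499 -0.0691 0.0645 -0.0915
python3 -c "
from h import *
grab('wrist','w12.png')"
```

```text
dx 7.8 dy 1.4 dz -192.9 yaw 1.191 (rows 10) t 27.32 q1,7 [0.43 0.59] F [ 1.29  0.01 -1.68] w 0.057
clock: 28.32
position: [0.6498, -0.0689, 0.1912]
tool_rot: [-1.571, 0.001, -0.095]
force: [0.4, 0.9, -2.2]
grip_width: 0.0568
clock: 28.48
position: [0.6489, -0.0682, 0.1917]
tool_rot: [-1.571, 0.001, -0.088]
force: [-1.2, -0.2, -2.6]
grip_width: 0.0569
dx 1.2 dy 127.2 dz -0.8 yaw 0.004 (rows 4) t 28.48 q1,7 [ 0.26 -0.28] F [-1.2  -0.16 -2.6 ] w 0.0569
```

View pics/w12.png

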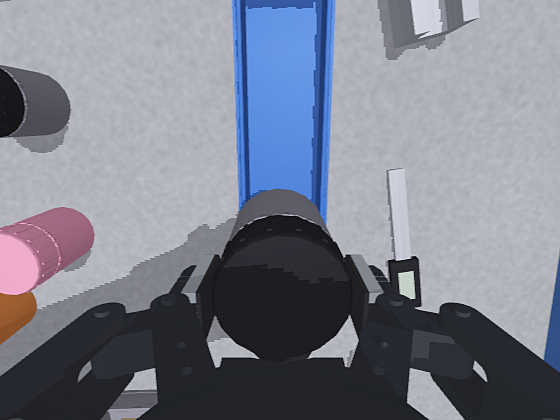

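Centred over the lane. I'll lower it, watching the force.

```bash
python3 -m crank '[{"hand":1,"dx":1,"dy":35,"dz":-1,"yaw":0},{"hand":1,"dx":1,"dy":70,"dz":-1,"yaw":0},{"hand":1,"dx":1,"dy":95,"dz":-1,"yaw":0},{"hand":1,"dx":1,"dy":112,"dz":-1,"yaw":0},{"hand":1,"dx":1,"dy":122,"dz":-1,"yaw":0},{"hand":1,"dx":1,"dy":127,"dz":-1,"yaw":0},{"hand":1,"dx":1,"dy":127,"dz":-1,"yaw":0},{"hand":1,"dx":1,"dy":127,"dz":-1,"yaw":0}]'
python3 go.py 0.6499 -0.0691 0.0645 -0.0915
```

```text
clock: 29.2
position: [0.6507, -0.0697, 0.0659]
tool_rot: [-1.571, -0.001, -0.091]
force: [0.7, 0.1, -1.3]
grip_width: 0.057
dx -0.9 dy 1.4 dz 0.5 yaw 0.001 (rows 1) t 29.2 q1,7 [ 0.23 -0.34] F [ 0.72  0.12 -1.33] w 0.057
```

```bash
python3 -m crank '[{"hand":1,"dx":-1,"dy":2,"dz":0,"yaw":0},{"hand":0.4,"dx":-1,"dy":2,"dz":0,"yaw":0},{"hand":0,"dx":-1,"dy":2,"dz":0,"yaw":0},{"hand":0,"dx":-1,"dy":2,"dz":0,"yaw":0},{"hand":0,"dx":-1,"dy":-30,"dz":0,"yaw":0},{"hand":0,"dx":-1,"dy":-70,"dz":0,"yaw":0},{"hand":0,"dx":-1,"dy":-110,"dz":0,"yaw":0},{"hand":0,"dx":-1,"dy":-135,"dz":0,"yaw":0},{"hand":0,"dx":-1,"dy":-135,"dz":0,"yaw":0}]'
python3 go.py 0.425 0.0365 0.2 -0.0915
python3 -c "
from h import *
grab('wrist','w13.png')"
```

```text
clock: 29.95
position: [0.6517, -0.0695, 0.2063]
tool_rot: [-1.571, -0.008, -0.091]
force: [0.1, 0.0, 0.5]
grip_width: 0.0852
dx -235.4 dy 4.3 dz 84.9 yaw 0.000 (rows 7) t 29.95 q1,7 [ 0.26 -0.28] F [0.12 0.02 0.52] w 0.0852
```

View pics/w13.png

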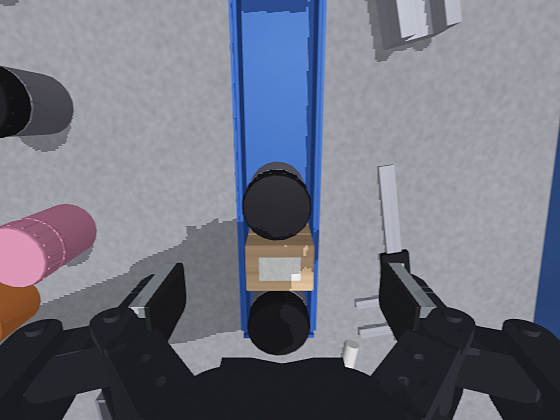

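Three containers are standing in the row. Now the last can.

```bash
python3 -m crank '[{"hand":0,"dx":-38,"dy":0,"dz":14,"yaw":0},{"hand":0,"dx":-76,"dy":0,"dz":28,"yaw":0},{"hand":0,"dx":-114,"dy":0,"dz":42,"yaw":0},{"hand":0,"dx":-152,"dy":0,"dz":56,"yaw":0},{"hand":0,"dx":-190,"dy":4,"dz":70,"yaw":0},{"hand":0,"dx":-222,"dy":4,"dz":82,"yaw":0},{"hand":0,"dx":-235,"dy":4,"dz":85,"yaw":0},{"hand":0,"dx":-235,"dy":4,"dz":85,"yaw":0},{"hand":0,"dx":-235,"dy":4,"dz":85,"yaw":0},{"hand":0,"dx":-235,"dy":4,"dz":85,"yaw":0}]'
python3 -c "
from h import *
grab('wrist','w14.png')"
python3 go.py 0.4245 0.037 0.055 -0.0915
```

```text
clock: 30.83
position: [0.4235, 0.0362, 0.1958]
tool_rot: [-1.571, -0.0, -0.091]
force: [-0.5, 0.4, 0.2]
grip_width: 0.0854
dx 0.8 dy 140.7 dz 1.0 yaw -0.000 (rows 4) t 30.88 q1,7 [ 0.17 -0.51] F [-0.13 -0.85 -0.03] w 0.0855
```

View pics/w14.png

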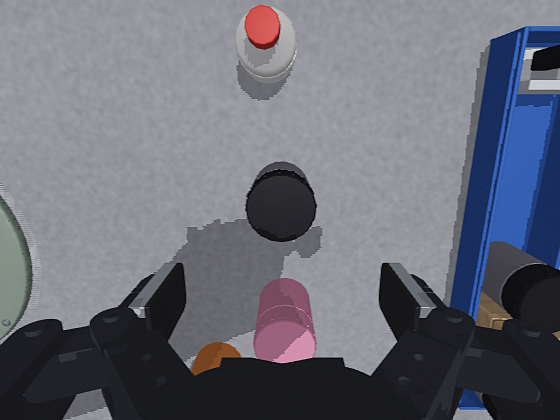

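```bash
python3 -m crank '[{"hand":0,"dx":2,"dy":40,"dz":2.5,"yaw":0},{"hand":0,"dx":2,"dy":80,"dz":2.5,"yaw":0},{"hand":0,"dx":2,"dy":115,"dz":2.5,"yaw":0},{"hand":0,"dx":2,"dy":140,"dz":2.5,"yaw":0},{"hand":0,"dx":2,"dy":140,"dz":2.5,"yaw":0},{"hand":1,"dx":2,"dy":140,"dz":2.5,"yaw":0},{"hand":1,"dx":2,"dy":140,"dz":2.5,"yaw":0},{"hand":1,"dx":2,"dy":140,"dz":2.5,"yaw":0},{"hand":1,"dx":2,"dy":140,"dz":2.5,"yaw":0}]' 30
python3 -m crank '[{"hand":1,"dx":0,"dy":-10,"dz":0,"yaw":0},{"hand":1,"dx":0,"dy":-40,"dz":0,"yaw":0},{"hand":1,"dx":0,"dy":-75,"dz":0,"yaw":0},{"hand":1,"dx":0,"dy":-110,"dz":0,"yaw":0},{"hand":1,"dx":0,"dy":-135,"dz":0,"yaw":0},{"hand":1,"dx":0,"dy":-135,"dz":0,"yaw":0},{"hand":1,"dx":0,"dy":-135,"dz":0,"yaw":0},{"hand":1,"dx":0,"dy":-135,"dz":0,"yaw":0}]' 30
for i in 1 2 3 4 5 ; do python3 -m crank '[{"hand":1,"dx":0,"dy":0,"dz":0,"yaw":0}]'|grep -E 'force'; done; python3 go.py 0.6557 -0.0064 0.19 -0.0915
```

```text
clock: 31.63
position: [0.4261, 0.0386, 0.0573]
tool_rot: [-1.57, -0.002, -0.092]
force: [-1.7, 1.1, 6.2]
grip_width: 0.0569
clock: 32.3
position: [0.425, 0.0383, 0.191]
tool_rot: [-1.571, -0.001, -0.092]
force: [0.8, -0.4, -2.2]
grip_width: 0.0568
force: [0.0, -0.1, -1.4]
force: [0.2, -0.8, -1.2]
force: [-0.4, -0.9, -2.2]
force: [-0.5, 0.1, -1.2]
force: [-0.1, -0.4, -2.8]
dx 233.9 dy 0.4 dz -24.1 yaw 0.001 (rows 6) t 32.72 q1,7 [ 0.18 -0.53] F [-0.13 -0.42 -2.82] w 0.0572
```

Loaded, at about 1.8 N. This is the last one for the row.

```bash
python3 -m crank '[{"hand":1,"dx":25,"dy":0,"dz":-3,"yaw":0},{"hand":1,"dx":62,"dy":0,"dz":-7,"yaw":0},{"hand":1,"dx":100,"dy":0,"dz":-11,"yaw":0},{"hand":1,"dx":138,"dy":0,"dz":-15,"yaw":0},{"hand":1,"dx":176,"dy":0,"dz":-19,"yaw":0},{"hand":1,"dx":210,"dy":0,"dz":-22,"yaw":0},{"hand":1,"dx":228,"dy":0,"dz":-24,"yaw":0},{"hand":1,"dx":234,"dy":0,"dz":-24,"yaw":0},{"hand":1,"dx":234,"dy":0,"dz":-24,"yaw":0},{"hand":1,"dx":234,"dy":0,"dz":-24,"yaw":0}]'
python3 go.py 0.6557 -0.0064 0.0635 -0.0915
python3 -c "
from h import *
grab('wrist','w15.png')"
```

```text
clock: 33.55
position: [0.6552, -0.0061, 0.1903]
tool_rot: [-1.571, 0.001, -0.091]
force: [-0.5, 0.8, -2.7]
grip_width: 0.0568
dx 0.7 dy 126.8 dz -0.3 yaw 0.001 (rows 4) t 33.55 q1,7 [ 0.18 -0.4 ] F [-0.48  0.83 -2.71] w 0.0568
```

View pics/w15.png

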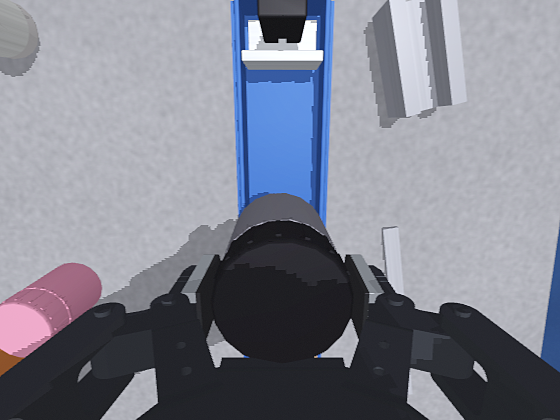

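```bash
python3 -m crank '[{"hand":1,"dx":0,"dy":35,"dz":0,"yaw":0},{"hand":1,"dx":0,"dy":70,"dz":0,"yaw":0},{"hand":1,"dx":0,"dy":95,"dz":0,"yaw":0},{"hand":1,"dx":0,"dy":112,"dz":0,"yaw":0},{"hand":1,"dx":0,"dy":122,"dz":0,"yaw":0},{"hand":1,"dx":0,"dy":128,"dz":0,"yaw":0},{"hand":1,"dx":0,"dy":128,"dz":0,"yaw":0},{"hand":1,"dx":0,"dy":128,"dz":0,"yaw":0}]'
python3 -m crank '[{"hand":1,"dx":0,"dy":1.5,"dz":0,"yaw":0},{"hand":0.4,"dx":0,"dy":1.5,"dz":0,"yaw":0},{"hand":0,"dx":0,"dy":1.5,"dz":0,"yaw":0},{"hand":0,"dx":0,"dy":1.5,"dz":0,"yaw":0},{"hand":0,"dx":0,"dy":-30,"dz":0,"yaw":0},{"hand":0,"dx":0,"dy":-70,"dz":0,"yaw":0},{"hand":0,"dx":0,"dy":-110,"dz":0,"yaw":0},{"hand":0,"dx":0,"dy":-140,"dz":0,"yaw":0},{"hand":0,"dx":0,"dy":-140,"dz":0,"yaw":0},{"hand":0,"dx":0,"dy":-140,"dz":0,"yaw":0}]'
python3 go.py 0.6685 0.133 0.2 -0.0915
python3 -c "
from h import *
grab('wrist','w16.png');grab('top','t16.png',(160,140,430,330),2.9)"
```

```text
clock: 34.27
position: [0.6563, -0.0064, 0.0639]
tool_rot: [-1.571, -0.001, -0.091]
force: [0.9, -0.1, -0.6]
grip_width: 0.0569
clock: 35.1
position: [0.6569, -0.0065, 0.2052]
tool_rot: [-1.571, -0.004, -0.091]
force: [-0.7, 0.4, -1.0]
grip_width: 0.0855
dx -1.2 dy 5.2 dz 140.0 yaw 0.000 (rows 4) t 35.1 q1,7 [ 0.18 -0.39] F [-0.72  0.4  -0.95] w 0.0855
```

View pics/w16.png

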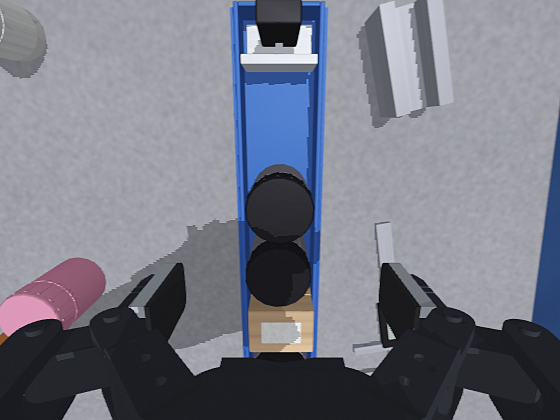

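View pics/t16.png

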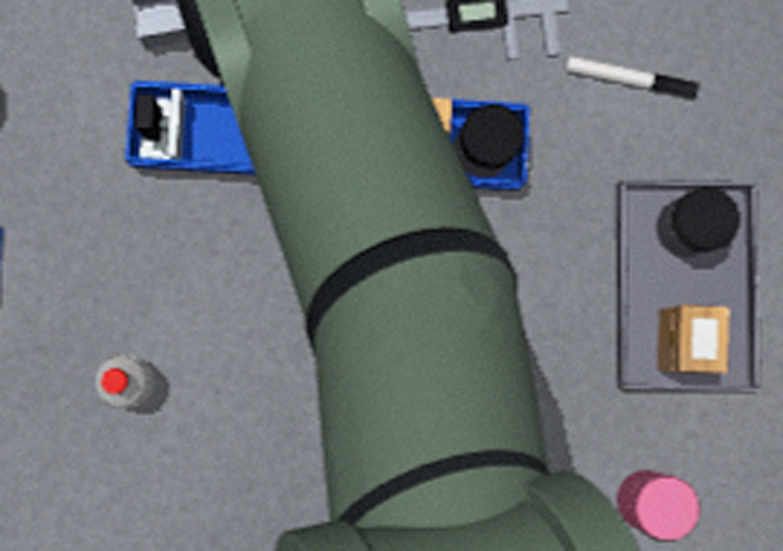

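All six are sorted: a row of four (can, case, can, can) in the bin and two empties in the tray. Next I'll take the divider grip.

```bash
python3 -m crank '[{"hand":0,"dx":0,"dy":0,"dz":35,"yaw":0},{"hand":0,"dx":-1,"dy":0,"dz":75,"yaw":0},{"hand":0,"dx":-1,"dy":0,"dz":115,"yaw":0},{"hand":0,"dx":-1,"dy":0,"dz":140,"yaw":0},{"hand":0,"dx":-1,"dy":0,"dz":140,"yaw":0},{"hand":0,"dx":-1,"dy":40,"dz":140,"yaw":0},{"hand":0,"dx":-1,"dy":80,"dz":140,"yaw":0},{"hand":0,"dx":-1,"dy":115,"dz":140,"yaw":0},{"hand":0.2,"dx":-1,"dy":141,"dz":140,"yaw":0},{"hand":0.4,"dx":-1,"dy":141,"dz":140,"yaw":0},{"hand":0.4,"dx":-1,"dy":141,"dz":140,"yaw":0}]'
python3 -m crank '[{"hand":1,"dx":0,"dy":0,"dz":0,"yaw":0},{"hand":1,"dx":0,"dy":0,"dz":0,"yaw":0},{"hand":1,"dx":0,"dy":0,"dz":0,"yaw":0},{"hand":1,"dx":0,"dy":0,"dz":0,"yaw":0}]' 50
python3 go.py 0.6583 0.025 0.064 -0.0915
```

```text
clock: 36.12
position: [0.6667, 0.1329, 0.0605]
tool_rot: [-1.572, 0.003, -0.091]
force: [0.6, 0.7, 0.9]
grip_width: 0.0525
clock: 36.45
position: [0.668, 0.1334, 0.064]
tool_rot: [-1.57, -0.001, -0.091]
force: [-5.1, -0.1, 3.1]
grip_width: 0.0317
dx 0.2 dy -0.1 dz -108.8 yaw 0.001 (rows 3) t 36.45 q1,7 [-0.05 -0.65] F [-5.06 -0.07  3.12] w 0.0317
```

```bash
python3 -m crank '[{"hand":1,"dx":0,"dy":0,"dz":-15,"yaw":0},{"hand":1,"dx":0,"dy":0,"dz":-35,"yaw":0},{"hand":1,"dx":0,"dy":0,"dz":-55,"yaw":0},{"hand":1,"dx":0,"dy":0,"dz":-70,"yaw":0},{"hand":1,"dx":0,"dy":0,"dz":-78,"yaw":0},{"hand":1,"dx":0,"dy":0,"dz":-82,"yaw":0},{"hand":1,"dx":0,"dy":0,"dz":-86,"yaw":0},{"hand":1,"dx":0,"dy":0,"dz":-90,"yaw":0},{"hand":1,"dx":0,"dy":0,"dz":-94,"yaw":0},{"hand":1,"dx":0,"dy":0,"dz":-97,"yaw":0},{"hand":1,"dx":0,"dy":0,"dz":-100,"yaw":0},{"hand":1,"dx":0,"dy":0,"dz":-100,"yaw":0}]' 50
python3 go.py 0.6583 0.025 0.064 -0.0915
```

```text
clock: 37.45
position: [0.6589, 0.0337, 0.064]
tool_rot: [-1.57, -0.001, -0.091]
force: [-7.2, 0.9, 4.5]
grip_width: 0.031
dx 0.2 dy -0.0 dz -8.7 yaw 0.000 (rows 1) t 37.45 q1,7 [ 0.1  -0.52] F [-7.21  0.93  4.52] w 0.031
```

```bash
python3 -m crank '[{"hand":1,"dx":0,"dy":0,"dz":-2,"yaw":0},{"hand":1,"dx":0,"dy":0,"dz":-4,"yaw":0},{"hand":1,"dx":0,"dy":0,"dz":-5,"yaw":0}]' 50
python3 -m crank '[{"hand":1,"dx":0,"dy":0,"dz":-1,"yaw":0},{"hand":1,"dx":0,"dy":0,"dz":-2,"yaw":0}]' 50
python3 go.py 0.6583 0.025 0.064 -0.0915
```

```text
clock: 37.7
position: [0.6585, 0.0294, 0.064]
tool_rot: [-1.57, -0.002, -0.091]
force: [-6.6, 5.1, 4.5]
grip_width: 0.0316
clock: 37.87
position: [0.6584, 0.0276, 0.064]
tool_rot: [-1.569, -0.002, -0.09]
force: [-4.6, 5.4, 3.3]
grip_width: 0.0316
dx 0.2 dy -0.0 dz -2.6 yaw 0.001 (rows 1) t 37.87 q1,7 [ 0.11 -0.51] F [-4.56  5.38  3.3 ] w 0.0316
```

```bash
python3 -m crank '[{"hand":1,"dx":0,"dy":0,"dz":-1,"yaw":0},{"hand":1,"dx":0,"dy":0,"dz":-2,"yaw":0}]' 50
python3 go.py 0.6583 0.025 0.064 -0.0915
```

```text
clock: 38.03
position: [0.6581, 0.0258, 0.064]
tool_rot: [-1.569, -0.001, -0.09]
force: [-5.9, 6.1, 3.3]
grip_width: 0.0311
dx 0.2 dy 0.0 dz -0.8 yaw 0.001 (rows 1) t 38.03 q1,7 [ 0.11 -0.51] F [-5.9   6.12  3.34] w 0.0311
```

```bash
for i in 1 2 3; do python3 -m crank '[{"hand":1,"dx":0,"dy":0,"dz":-1,"yaw":0},{"hand":1,"dx":0,"dy":0,"dz":-2,"yaw":0}]' 50 |grep -E "pos|force"; done
```

```text
position: [0.658, 0.0238, 0.064]
force: [-5.0, 6.2, 4.8]
position: [0.6578, 0.0218, 0.064]
force: [-5.5, 10.1, 4.7]
position: [0.6578, 0.0217, 0.064]
force: [-3.5, 18.1, 1.1]
```

```bash
for i in 1 2; do python3 -m crank '[{"hand":1,"dx":0,"dy":0,"dz":-0.5,"yaw":0},{"hand":1,"dx":0,"dy":0,"dz":-0.5,"yaw":0},{"hand":1,"dx":0,"dy":0,"dz":-0.5,"yaw":0}]' 50 |grep -E "pos|force"; done
python3 -c "
from h import *
grab('wrist','w17.png');grab('scene','s17.png',(240,130,400,320),3)"
```

```text
position: [0.6578, 0.0217, 0.064]
force: [-4.1, 15.7, 1.3]
position: [0.6578, 0.0216, 0.064]
force: [-3.3, 18.7, 1.2]
```

View pics/s17.png

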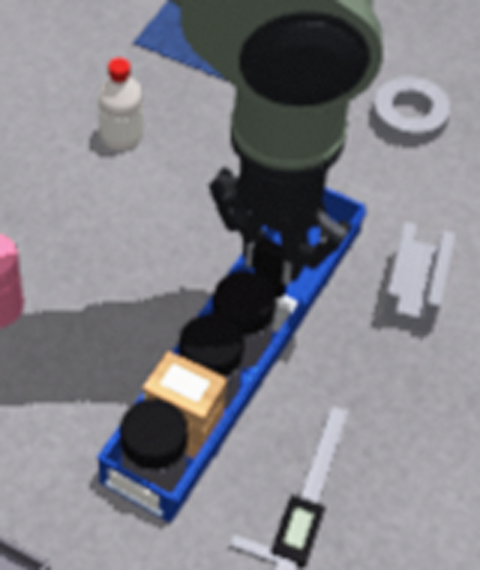

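The force rises to about 18 N and the divider has stopped moving, so the row is solid against the end wall. I'll let go straight up.

```bash
python3 -m crank '[{"hand":0.4,"dx":0,"dy":0,"dz":0,"yaw":0},{"hand":0,"dx":0,"dy":0,"dz":0,"yaw":0},{"hand":0,"dx":0,"dy":0,"dz":0,"yaw":0},{"hand":0,"dx":0,"dy":0,"dz":0,"yaw":0},{"hand":0,"dx":0,"dy":-35,"dz":0,"yaw":0},{"hand":0,"dx":0,"dy":-75,"dz":0,"yaw":0},{"hand":0,"dx":0,"dy":-115,"dz":0,"yaw":0},{"hand":0,"dx":0,"dy":-150,"dz":0,"yaw":0},{"hand":0,"dx":0,"dy":-150,"dz":0,"yaw":0},{"hand":0,"dx":0,"dy":-150,"dz":0,"yaw":0}]'
python3 -c "
from h import *
grab('wrist','w18.png')"
```

```text
clock: 39.97
position: [0.6581, 0.0172, 0.2144]
tool_rot: [-1.571, -0.004, -0.092]
force: [-0.0, 0.3, -0.4]
grip_width: 0.0855
```

View pics/w18.png

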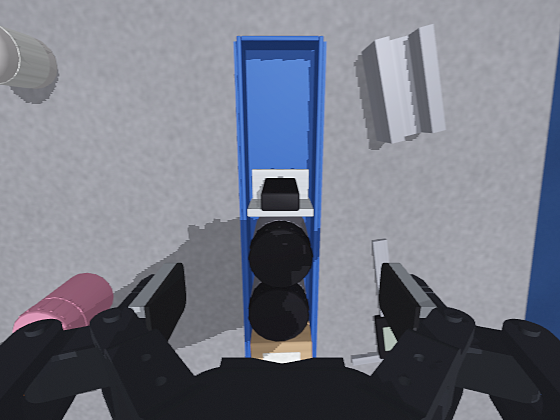

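```bash
python3 -m crank '[{"hand":0,"dx":0,"dy":0,"dz":-40,"yaw":0},{"hand":0,"dx":0,"dy":0,"dz":-80,"yaw":0},{"hand":0,"dx":0,"dy":0,"dz":-120,"yaw":0},{"hand":0,"dx":0,"dy":0,"dz":-150,"yaw":0},{"hand":0,"dx":0,"dy":0,"dz":-150,"yaw":0},{"hand":0,"dx":0,"dy":0,"dz":-150,"yaw":0}]' >/dev/null
python3 -c "
from h import *
grab('wrist','w19.png',(180,60,380,330),2.2)"
python3 -m crank '[{"hand":0,"dx":0,"dy":-10,"dz":-40,"yaw":0},{"hand":0,"dx":-20,"dy":-20,"dz":-80,"yaw":0},{"hand":0,"dx":-30,"dy":-20,"dz":-120,"yaw":0},{"hand":0,"dx":-50,"dy":-20,"dz":-160,"yaw":0},{"hand":0,"dx":-70,"dy":-20,"dz":-200,"yaw":0},{"hand":0,"dx":-90,"dy":-20,"dz":-240,"yaw":0},{"hand":0,"dx":-110,"dy":-20,"dz":-280,"yaw":0},{"hand":0,"dx":-120,"dy":-20,"dz":-310,"yaw":0},{"hand":0,"dx":-120,"dy":-20,"dz":-330,"yaw":0},{"hand":0,"dx":-120,"dy":-20,"dz":-330,"yaw":0},{"hand":0,"dx":-120,"dy":-20,"dz":-330,"yaw":0}]'
python3 -c "
from h import *
grab('top','t19.png',(160,140,430,330),2.9)"
```

```text
clock: 41.48
position: [0.4941, -0.4495, 0.2309]
tool_rot: [-1.57, 0.001, -0.092]
force: [0.9, 0.3, -0.3]
grip_width: 0.0855
```

View pics/w19.png

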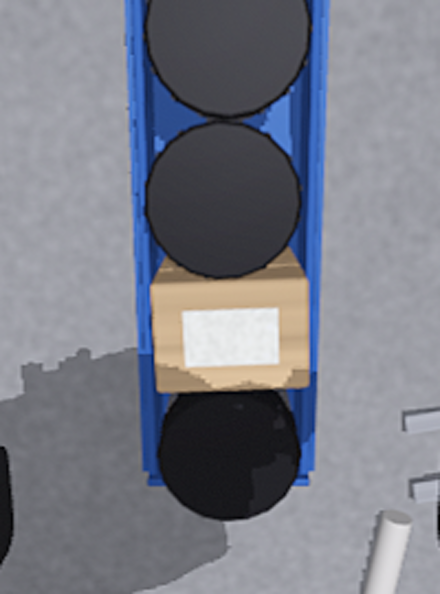

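View pics/t19.png

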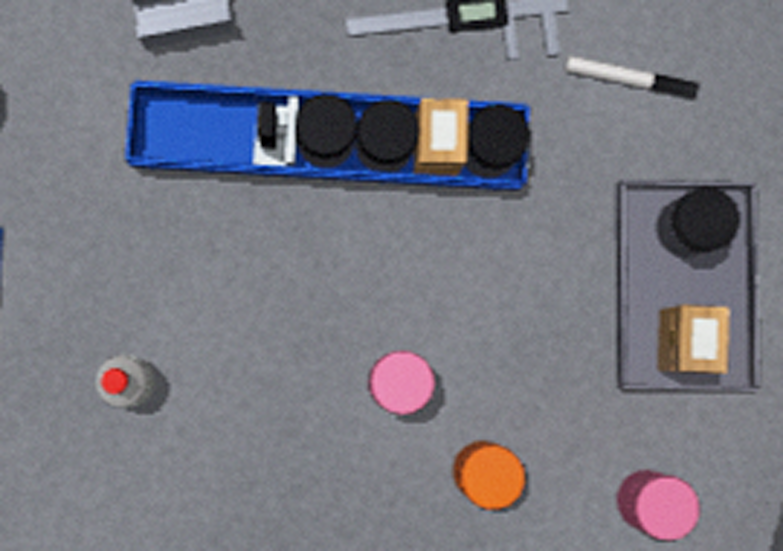

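The row of four sits tight between the end wall and the divider. Both empties stand in the tray, nothing else has moved, and the gripper is clear.

```bash
python3 -c "
from workcell import bot
bot.job_done();print(bot.observe()['clock'])"
```

```text
the job is handed in; nothing more can be done
the job is handed in; nothing more can be done
```

The job is handed in at about 41.5 s of the 210 s, but no verdict was reported. Six containers were there: four canisters and two cases.

- **In the bin:** four containers had a gauge (1.8–2.2 N when lifted). From the end wall they stand in the order can, case, can, can. One can was knocked against another partway through; I looked again and picked it up with the jaws turned between them.
- **In the tray:** one can and one case were empty (0.3–0.5 N). The force readings were noisy by about 0.5 N, so I averaged several for each container; loaded and empty were still clearly apart.
- **Divider:** I drew it right back first. At the end I pushed it up until it stopped moving at about 18 N, then let go straight up.

The last top and wrist pictures show the row upright and tight from the end wall to the divider, and both empties upright in the tray. The bottle, pink and orange look-alikes, marker, calliper and V-block are where they started. The mouse and ring gauge were outside the last top picture, and I never worked near them. No check failed; the only disagreement was that the top camera read about 3 mm off from the wrist camera, so I used the wrist camera for fine positions.

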